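# Move the charged loggers from the charging dock into the recorder

### The job

Swing the recorder's front door wide open by its handle, then pull every logger out of its sprung socket in the charging dock and slide each one, plug first and fully home, into a bay of its own in the recorder. When all of them are in, shut the door completely, and leave the scale, jar, bowl and bottle where they stand.

Things in the scene. Friction and masses are not known exactly. Their poses are not given: they have to be found in the camera images.
- dock: Charging dock, fixed, black plastic: base plate 160 (x) x 330 (y) x 6 mm with an upright socket wall 40 mm thick and 50 mm high along its far edge, near face at dock x = +45 mm. Origin at the centre of the underside; x points away from the robot, z up. Loggers lie flat on the base plate, front end against the wall, origin at dock x = -10 mm, z = 6 mm, x along dock x.
- recorder: Recorder, fixed grey metal box 165 (x) x 290 (y) x 66 mm high with three level bays side by side that open towards recorder -x, seen through clear roofs. Origin at the centre of the underside; x points away from the robot. Bay mouths lie in the plane x = -45 mm; the base plate (8 mm thick) reaches 35 mm nearer the robot, to the door. A cheek 14 mm wide carries the hinge.
- door (a joint): Opening angle of the recorder's front door, rad: 0 shut, up to 1.9 open; turns easily and stays where left. A white upright panel 290 wide x 60 high x 12 mm (z 4 to 64 mm), hinged on its left (+y) end; the free end swings towards the robot (clockwise from above). Shut, it stands 35 mm in front of the bay mouths.
- door_hinge (a point): Point on the vertical hinge line of the door, in the plane of its inner face, at the recorder's left front corner, 36 mm above the table.
- door_handle (a point): Centre of the door's handle: an upright steel bar, 11 mm thick, 51 mm high (z about 10 to 62 mm), standing 35 mm off the door's outer face, 180 mm from the hinge along the door. Moves with the door; this point is 36 mm above the table.
- socket0 (a point): Socket 0 of the dock, counted from the right (-y), 80 mm apart: centre of its mouth, 20 mm above the table; x points into it, away from the robot. A sprung roller in it catches behind the plug's bead: pulling a logger straight back along -x takes about 8 to 18 N in the first 8 mm, then it comes freely; after 30 mm the plug is clear.
- socket1 (a point): Socket 1 of the dock, counted from the right (-y), 80 mm apart: centre of its mouth, 20 mm above the table; x points into it, away from the robot. A sprung roller in it catches behind the plug's bead: pulling a logger straight back along -x takes about 8 to 18 N in the first 8 mm, then it comes freely; after 30 mm the plug is clear.
- socket2 (a point): Socket 2 of the dock, counted from the right (-y), 80 mm apart: centre of its mouth, 20 mm above the table; x points into it, away from the robot. A sprung roller in it catches behind the plug's bead: pulling a logger straight back along -x takes about 8 to 18 N in the first 8 mm, then it comes freely; after 30 mm the plug is clear.
- socket3 (a point): Socket 3 of the dock, counted from the right (-y), 80 mm apart: centre of its mouth, 20 mm above the table; x points into it, away from the robot. A sprung roller in it catches behind the plug's bead: pulling a logger straight back along -x takes about 8 to 18 N in the first 8 mm, then it comes freely; after 30 mm the plug is clear.
- bay0 (a point): Bay 0, the right (-y) one: centre of its mouth, on its floor, 8 mm above the table; x points into the bay, y left, z up. 47 mm wide, 32 high, 114 deep to the back stop, rounded lead-ins at both sides; roof from 40 to 46 mm above the table; bays 80 mm apart. A logger fully home (plug on the back stop) has its origin 35 mm past this point (+x), 20 mm of its rear showing.
- bay1 (a point): Bay 1, the middle one: centre of its mouth, on its floor, 8 mm above the table; x points into the bay, y left, z up. 47 mm wide, 32 high, 114 deep to the back stop, rounded lead-ins at both sides; roof from 40 to 46 mm above the table; bays 80 mm apart. A logger fully home (plug on the back stop) has its origin 35 mm past this point (+x), 20 mm of its rear showing.
- bay2 (a point): Bay 2, the left (+y, hinge side) one: centre of its mouth, on its floor, 8 mm above the table; x points into the bay, y left, z up. 47 mm wide, 32 high, 114 deep to the back stop, rounded lead-ins at both sides; roof from 40 to 46 mm above the table; bays 80 mm apart. A logger fully home (plug on the back stop) has its origin 35 mm past this point (+x), 20 mm of its rear showing.
- logger0: Logger, one of two or three alike (None if absent from the start): grey plastic block 110 long (x) x 44 wide (y) x 28 mm high, about 0.16 kg, black grip ribs near its rear (-x) end. A steel plug 24 long, 24 wide, 12 mm high sticks out of the middle of its front (+x) end. Origin at the centre of the block's underside (plug not counted). Starts plugged into a socket; any logger may go in any bay.
- logger1: Logger, one of two or three alike (None if absent from the start): grey plastic block 110 long (x) x 44 wide (y) x 28 mm high, about 0.16 kg, black grip ribs near its rear (-x) end. A steel plug 24 long, 24 wide, 12 mm high sticks out of the middle of its front (+x) end. Origin at the centre of the block's underside (plug not counted). Starts plugged into a socket; any logger may go in any bay.
- logger2: Logger, one of two or three alike (None if absent from the start): grey plastic block 110 long (x) x 44 wide (y) x 28 mm high, about 0.16 kg, black grip ribs near its rear (-x) end. A steel plug 24 long, 24 wide, 12 mm high sticks out of the middle of its front (+x) end. Origin at the centre of the block's underside (plug not counted). Starts plugged into a socket; any logger may go in any bay.
- logger3: Logger, one of two or three alike (None if absent from the start): grey plastic block 110 long (x) x 44 wide (y) x 28 mm high, about 0.16 kg, black grip ribs near its rear (-x) end. A steel plug 24 long, 24 wide, 12 mm high sticks out of the middle of its front (+x) end. Origin at the centre of the block's underside (plug not counted). Starts plugged into a socket; any logger may go in any bay.
- scale: Bystander: flat white kitchen scale 150 x 130 x 30 mm, origin at the centre of its underside. Not to be moved.
- jar: Bystander: glass jar 72 mm across, 100 mm high, origin at the centre of its underside. Not to be moved.
- bowl: Bystander: wooden bowl 110 mm across, 50 mm high, origin at the centre of its underside. Not to be moved.
- sprayer: Bystander: clear bottle 64 mm across, 170 mm high, origin at the centre of its underside. Not to be moved.
Mind the look-alikes: they are no part of the job. What is shaped like the logger0 but pink is not meant.

How it is judged:
On the way, in this order (a step that is already met when the one before it is completed fails the run):
1. the recorder's door is wide open (more than 1.2 rad) (value of joint door above 1.2 rad), for 0.2 s.
2. every logger is fully home in a bay, with the door still open (((x of logger0 in the frame of bay0 between 0.03 and 0.042 m and y of logger0 in the frame of bay0 between -0.006 and 0.006 m and z of logger0 in the frame of bay0 below 0.008 m and angle between the x axis of logger0 and the x axis of bay0, either way round below 0.12 rad) or (x of logger0 in the frame of bay1 between 0.03 and 0.042 m and y of logger0 in the frame of bay1 between -0.006 and 0.006 m and z of logger0 in the frame of bay1 below 0.008 m and angle between the x axis of logger0 and the x axis of bay1, either way round below 0.12 rad) or (x of logger0 in the frame of bay2 between 0.03 and 0.042 m and y of logger0 in the frame of bay2 between -0.006 and 0.006 m and z of logger0 in the frame of bay2 below 0.008 m and angle between the x axis of logger0 and the x axis of bay2, either way round below 0.12 rad)) and ((x of logger1 in the frame of bay0 between 0.03 and 0.042 m and y of logger1 in the frame of bay0 between -0.006 and 0.006 m and z of logger1 in the frame of bay0 below 0.008 m and angle between the x axis of logger1 and the x axis of bay0, either way round below 0.12 rad) or (x of logger1 in the frame of bay1 between 0.03 and 0.042 m and y of logger1 in the frame of bay1 between -0.006 and 0.006 m and z of logger1 in the frame of bay1 below 0.008 m and angle between the x axis of logger1 and the x axis of bay1, either way round below 0.12 rad) or (x of logger1 in the frame of bay2 between 0.03 and 0.042 m and y of logger1 in the frame of bay2 between -0.006 and 0.006 m and z of logger1 in the frame of bay2 below 0.008 m and angle between the x axis of logger1 and the x axis of bay2, either way round below 0.12 rad)) and ((x of logger2 in the frame of bay0 between 0.03 and 0.042 m and y of logger2 in the frame of bay0 between -0.006 and 0.006 m and z of logger2 in the frame of bay0 below 0.008 m and angle between the x axis of logger2 and the x axis of bay0, either way round below 0.12 rad) or (x of logger2 in the frame of bay1 between 0.03 and 0.042 m and y of logger2 in the frame of bay1 between -0.006 and 0.006 m and z of logger2 in the frame of bay1 below 0.008 m and angle between the x axis of logger2 and the x axis of bay1, either way round below 0.12 rad) or (x of logger2 in the frame of bay2 between 0.03 and 0.042 m and y of logger2 in the frame of bay2 between -0.006 and 0.006 m and z of logger2 in the frame of bay2 below 0.008 m and angle between the x axis of logger2 and the x axis of bay2, either way round below 0.12 rad)) and ((x of logger3 in the frame of bay0 between 0.03 and 0.042 m and y of logger3 in the frame of bay0 between -0.006 and 0.006 m and z of logger3 in the frame of bay0 below 0.008 m and angle between the x axis of logger3 and the x axis of bay0, either way round below 0.12 rad) or (x of logger3 in the frame of bay1 between 0.03 and 0.042 m and y of logger3 in the frame of bay1 between -0.006 and 0.006 m and z of logger3 in the frame of bay1 below 0.008 m and angle between the x axis of logger3 and the x axis of bay1, either way round below 0.12 rad) or (x of logger3 in the frame of bay2 between 0.03 and 0.042 m and y of logger3 in the frame of bay2 between -0.006 and 0.006 m and z of logger3 in the frame of bay2 below 0.008 m and angle between the x axis of logger3 and the x axis of bay2, either way round below 0.12 rad)) and value of joint door above 0.5 rad), for 0.2 s.
At the end, for the whole second after the job is handed in: Every logger present lies plug first in a bay, within 5 mm of fully home, 6 mm of the bay's centre line and square to it, at rest, and the door is shut to within 0.06 rad (((x of logger0 in the frame of bay0 between 0.03 and 0.042 m and y of logger0 in the frame of bay0 between -0.006 and 0.006 m and z of logger0 in the frame of bay0 below 0.008 m and angle between the x axis of logger0 and the x axis of bay0, either way round below 0.12 rad) or (x of logger0 in the frame of bay1 between 0.03 and 0.042 m and y of logger0 in the frame of bay1 between -0.006 and 0.006 m and z of logger0 in the frame of bay1 below 0.008 m and angle between the x axis of logger0 and the x axis of bay1, either way round below 0.12 rad) or (x of logger0 in the frame of bay2 between 0.03 and 0.042 m and y of logger0 in the frame of bay2 between -0.006 and 0.006 m and z of logger0 in the frame of bay2 below 0.008 m and angle between the x axis of logger0 and the x axis of bay2, either way round below 0.12 rad)) and ((x of logger1 in the frame of bay0 between 0.03 and 0.042 m and y of logger1 in the frame of bay0 between -0.006 and 0.006 m and z of logger1 in the frame of bay0 below 0.008 m and angle between the x axis of logger1 and the x axis of bay0, either way round below 0.12 rad) or (x of logger1 in the frame of bay1 between 0.03 and 0.042 m and y of logger1 in the frame of bay1 between -0.006 and 0.006 m and z of logger1 in the frame of bay1 below 0.008 m and angle between the x axis of logger1 and the x axis of bay1, either way round below 0.12 rad) or (x of logger1 in the frame of bay2 between 0.03 and 0.042 m and y of logger1 in the frame of bay2 between -0.006 and 0.006 m and z of logger1 in the frame of bay2 below 0.008 m and angle between the x axis of logger1 and the x axis of bay2, either way round below 0.12 rad)) and ((x of logger2 in the frame of bay0 between 0.03 and 0.042 m and y of logger2 in the frame of bay0 between -0.006 and 0.006 m and z of logger2 in the frame of bay0 below 0.008 m and angle between the x axis of logger2 and the x axis of bay0, either way round below 0.12 rad) or (x of logger2 in the frame of bay1 between 0.03 and 0.042 m and y of logger2 in the frame of bay1 between -0.006 and 0.006 m and z of logger2 in the frame of bay1 below 0.008 m and angle between the x axis of logger2 and the x axis of bay1, either way round below 0.12 rad) or (x of logger2 in the frame of bay2 between 0.03 and 0.042 m and y of logger2 in the frame of bay2 between -0.006 and 0.006 m and z of logger2 in the frame of bay2 below 0.008 m and angle between the x axis of logger2 and the x axis of bay2, either way round below 0.12 rad)) and ((x of logger3 in the frame of bay0 between 0.03 and 0.042 m and y of logger3 in the frame of bay0 between -0.006 and 0.006 m and z of logger3 in the frame of bay0 below 0.008 m and angle between the x axis of logger3 and the x axis of bay0, either way round below 0.12 rad) or (x of logger3 in the frame of bay1 between 0.03 and 0.042 m and y of logger3 in the frame of bay1 between -0.006 and 0.006 m and z of logger3 in the frame of bay1 below 0.008 m and angle between the x axis of logger3 and the x axis of bay1, either way round below 0.12 rad) or (x of logger3 in the frame of bay2 between 0.03 and 0.042 m and y of logger3 in the frame of bay2 between -0.006 and 0.006 m and z of logger3 in the frame of bay2 below 0.008 m and angle between the x axis of logger3 and the x axis of bay2, either way round below 0.12 rad)) and linear speed of each of logger0, logger1, logger2, logger3 below 0.02 m/s and value of joint door below 0.06 rad); the robot touches nothing.
It fails at once if the kitchen scale is moved more than 30 mm (distance of scale from where it was at the start of the episode above 0.03 m).
It fails at once if the jar is moved more than 30 mm (distance of jar from where it was at the start of the episode above 0.03 m).
It fails at once if the bowl is moved more than 30 mm (distance of bowl from where it was at the start of the episode above 0.03 m).
It fails at once if the bottle is moved more than 30 mm (distance of sprayer from where it was at the start of the episode above 0.03 m).
Of logger0, logger1, logger2, logger3 only 2 to 3 are there at a start; the rules pass over those that are not, and their reading is None.
At some moment in a run one of logger0, logger1, logger2, logger3 may be knocked a few centimetres aside while the robot is not near it.
Once in a run the grip may slacken for a moment while it holds something.
It also fails if it takes over 210 s, if anything falls off the work surface, if the arm or the gripper's body presses on something with over 40 N, if the wrist force passes 120 N, or if a joint passes its speed limit or range.

### The arm

A 7-joint arm with a two-finger parallel gripper is mounted at the origin on the work surface. World frame = base frame: x ahead of the robot, y to its left, z up, the work surface at z = 0. Lengths are in m, angles in rad, forces in N, time in s.
With the tool pointing down it reaches from about 0.35 to 0.9 m from the base axis. Payload 8.1 kg.
Tool frame: the origin (TCP) lies at the very end of the fingers, on their centre line; the grasp point (between the pads) lies 19 mm behind it; z points along the fingers, y is the line along which they close (so a half turn about z gives the same grasp; the last joint's range is limited). The gripper opens to 92 mm and grips with 3 to 60 N. Pads are 19 mm wide; open, the fingers measure 130 mm over their backs; the gripper's body (75 mm by 190 mm) begins 47 mm behind the grasp point.
Start: joints at [-1.276, 0.434, 0.025, 1.573, -0.012, 1.134, -0.075], TCP at [0.242, 0.576, 0.227] pointing down, gripper open.
Joint ranges: [-2.62, 2.62], [-0.44, 2.09], [-1.27, 1.32], [0.08, 2.57], [-1.32, 4.46], [0.12, 2], [-2.74, 2.74]. Speed limits (rad/s): [2.22, 2.22, 3.01, 3.01, 3.14, 3.14, 3.14].

### API

Orientations are given as a rotation vector (axis times angle).
In Python, from cell import observe, get_image, sign_off, find_in, trace, place_of gives the robot as it stands. The module is installed in compiled form; this text tells all that it offers.
- The arm moves only by the shell command python3 -m handwheel 'ROWS' [OPENING] [FORCE]. ROWS is JSON, a list of rows, each a list of 6 numbers: the shift along the tool's x, y, z each as a share of 0.02 m, from -1 to 1, then the turn, a rotation vector about the tool's x, y, z each as a share of 4 degrees, from -1 to 1. A call has 1 to 8 rows; each row shifts and turns the commanded pose from where the row before left it, along the tool's axes as they then stand; what a row does not reach is not made up. A row lasts 1/12 s, in which the tool goes at most 41.7 mm and 7.16 degrees, less where a joint would pass 70% of its speed; a pose out of reach is approached as far as the arm can. A call with a number of a shift or a turn outside -1 to 1 is refused whole. A call with a gripper value outside its range is refused whole. OPENING is the opening, from 0 (shut) to 1 (fully open), set as the call begins (- or left out, the last holds). The fingers move at their own pace and stop on an object; FORCE is the grip in N (left out, the last holds). Time passes only in rows, so rows that do not move let the fingers close. It gives the time, the measured TCP pose, the force, the opening and the grip force at its end, in the units of the state.
- observe(): the state, without advancing time (a new reading comes with each control period).
- get_image(name): name is "scene" or "top"; returns a dict with "image" (420x560x3 uint8, red, green, blue), "fx", "fy", "cx", "cy" (pixels), "position" and "orientation" of the camera in the world. Camera axes: x right, y down, z forward; pixel columns grow to the right and rows downward; lengths in m; the calibration is good to about 2 mm. A picture is of the moment at which its call begins. There is no depth.
- sign_off(): hands the job in; it is judged then, once.
Trained networks look in the newest picture that a camera, given by its name, has taken for a name from the list of things; names that differ only in an ending like _2 or _b are one class to them, and where a whole thing is asked for, a point or a joint stands for the part that bears it (a point fixed in the world has none). Each returns a list of dicts, best first, with "score" (0 to 1); they miss things now and then, are a little off and sometimes report something else, mostly with a low value. They report only what shows in the picture. A call takes as long as a camera call. They do not tell look-alikes from the thing itself.
- find_in(label, camera): "rect" ([centre column, centre row, width, height] as shares, 0 to 1, of the picture: columns of its width, rows of its height, round what is visible of it).
- trace(label, camera): "region" (420x560 bool, what is visible of it) and "rect" ([centre column, centre row, width, height] as shares, 0 to 1, of the picture: columns of its width, rows of its height, round what is visible of it).
- place_of(label, camera): "point" ([column, row] as shares, 0 to 1, of the picture: columns of its width, rows of its height: a listed point, or the origin of a listed thing).
The state is a dict: "clock": time; "joints": joint angles; "dq": joint speeds; "joint_efforts": joint torques, N m; "position": TCP position; "ee_rot": TCP orientation; "force": force on the tool from outside, world axes, zero at the start; "ft_torque": the same for the moment, N m; "width": opening from 0.0 (shut) to 1.0 (fully open); "gripper_force": force on a finger pad.
Only numpy, scipy, OpenCV 4.12 (cv2) and the standard library are available. Lean on these libraries where they do the work, as an engineer would, in place of code of your own. Each camera call takes 0.05 s, during which the arm holds its last target. There are 200 camera calls.

## Working session

There is one attempt and no reset: what is moved stays moved. The work goes in short steps, Python scripts to look and compute and a shell command to move; the robot and the scene stay as the last step left them, time stands still between calls to the robot, and variables do not carry over. Pictures are saved under pics/ and viewed, at most 14 in all, crops included, and the job is handed in when it is done.

```bash
mkdir -p pics; cat > h.py <<'E'
import numpy as np, cv2
from scipy.spatial.transform import Rotation as R
from cell import *
def cam(n):
    d=get_image(n); return d
def rot(d):
    o=np.array(d["orientation"],float)
    return o if o.shape==(3,3) else R.from_rotvec(o).as_matrix() if o.size==3 else R.from_quat(o).as_matrix()
def unproj(d,u,v,z):
    r=rot(d)@np.array([(u-d["cx"])/d["fx"],(v-d["cy"])/d["fy"],1]); p=np.array(d["position"])
    return p+r*(z-p[2])/r[2]
def proj(d,P):
    q=rot(d).T@(np.array(P)-d["position"]); return d["fx"]*q[0]/q[2]+d["cx"],d["fy"]*q[1]/q[2]+d["cy"]
def save(d,n): cv2.imwrite("pics/"+n,d["image"][...,::-1])
E
python3 - <<'E'
from h import *
print(observe())
for n in("top","scene"):
    d=cam(n); save(d,n+"0.png"); print(n,{k:v for k,v in d.items() if k!="image"})
    for l,z in [("door_hinge",.036),("door_handle",.036),("dock",0),("recorder",0),("bay0",.008),("bay1",.008),("bay2",.008),("socket0",.02),("socket1",.02),("socket2",.02),("socket3",.02),("logger0",.006),("scale",0),("jar",0),("bowl",0),("sprayer",0)]:
        for r in place_of(l,n)[:4]:
            u,v=r["point"][0]*560,r["point"][1]*420
            print(l,round(r["score"],2),round(u),round(v),unproj(d,u,v,z).round(3))
E
```

```text
{'clock': 0.0, 'joints': array([-1.27561969,  0.4352283 ,  0.02498752,  1.57410735, -0.01163128,
        1.13396388, -0.07508941]), 'dq': array([ 0.00039259, -0.0002355 ,  0.00121772,  0.00036525,  0.00050166,
        0.00113078, -0.00103604]), 'joint_efforts': array([ 1.03669910e-03, -6.67847013e+01,  9.85164978e-01, -3.14472771e+01,
       -6.05802611e-02,  4.24599834e-02,  1.76303006e-04]), 'position': array([0.24196057, 0.57571462, 0.22593785]), 'ee_rot': array([-6.20809228e-01, -3.07944815e+00,  2.43445025e-03]), 'force': array([ 0.84800971, -0.3691262 ,  0.57827513]), 'ft_torque': array([ 0.01393954, -0.02070386, -0.04619443]), 'gripper_force': 0.0, 'width': 0.9971501408738332}
top {'fx': 453.07173041540784, 'fy': 453.07173041540784, 'cx': 284.7835423466721, 'cy': 207.9339445009062, 'position': array([ 0.35614583, -0.03460618,  1.54123461]), 'orientation': array([-2.18306069,  2.16301107, -0.10741224])}
door_hinge 0.7 175 197 [0.535 0.329 0.036]
door_handle 0.9 229 210 [0.493 0.149 0.036]
dock 0.83 341 174 [ 0.626 -0.231  0.   ]
dock 0.15 222 174 [0.62 0.18 0.  ]
recorder 0.74 
[... 2830 characters left out ...]
0 [ 0.646 -0.186  0.02 ]
socket2 0.87 200 243 [ 0.665 -0.266  0.02 ]
socket2 0.64 246 242 [ 0.651 -0.115  0.02 ]
socket3 0.91 176 248 [ 0.693 -0.338  0.02 ]
socket3 0.91 225 240 [ 0.646 -0.186  0.02 ]
socket3 0.87 200 243 [ 0.665 -0.266  0.02 ]
socket3 0.64 246 242 [ 0.651 -0.115  0.02 ]
logger0 0.89 247 193 [ 0.371 -0.15   0.006]
logger0 0.73 157 193 [ 0.385 -0.503  0.006]
logger0 0.52 199 236 [ 0.617 -0.281  0.006]
logger0 0.5 178 238 [ 0.632 -0.353  0.006]
scale 0.68 438 238 [0.575 0.528 0.   ]
scale 0.57 415 197 [0.349 0.493 0.   ]
jar 0.61 202 191 [ 0.354 -0.329  0.   ]
bowl 0.72 335 242 [0.613 0.182 0.   ]
bowl 0.64 130 220 [ 0.544 -0.552  0.   ]
sprayer 0.6 414 198 [0.355 0.486 0.   ]
```

```bash
python3 - <<'E'
import cv2
i=cv2.imread("pics/top0.png");cv2.imwrite("pics/t0b.png",cv2.resize(i[120:290,90:480],None,fx=2,fy=2,interpolation=2))
i=cv2.imread("pics/scene0.png");cv2.imwrite("pics/s0b.png",cv2.resize(i[140:300,90:480],None,fx=2,fy=2,interpolation=2))
E
```

```text
(no output)
```

View pics/t0b.png

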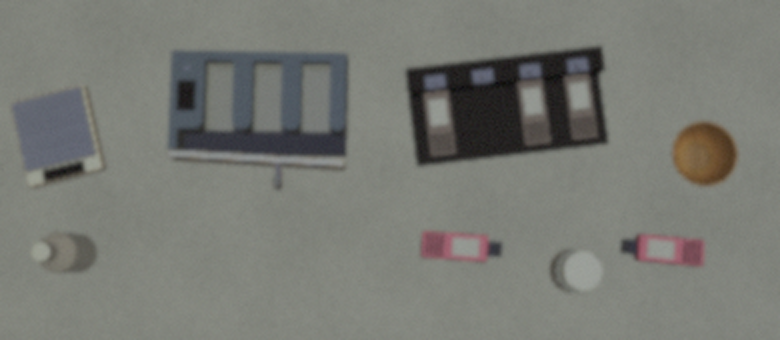

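View pics/s0b.png

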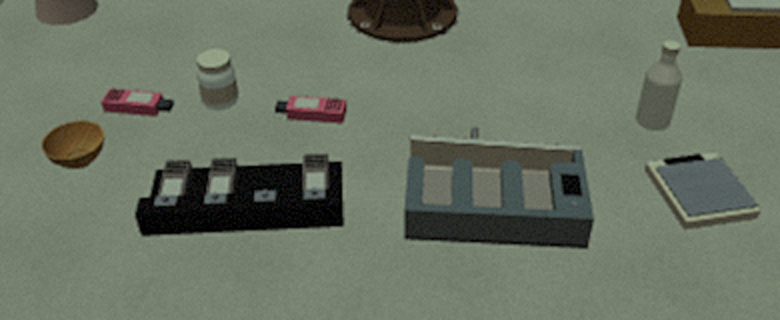

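Top view: the dock (right) holds three grey loggers, in sockets 0, 1 and 3. The two pink look-alikes and the jar stand in front of it, and the recorder (left) has its door shut. Next I fit the dock and recorder poses by edges in both views.

```bash
cat > fit.py <<'E'
from h import *
from scipy.optimize import minimize
def grads(d,s):
    g=cv2.GaussianBlur(d["image"].astype(np.float32),(0,0),s)
    return cv2.Sobel(g,-1,1,0,ksize=3),cv2.Sobel(g,-1,0,1,ksize=3)
def to_world(p,P):
    c,s=np.cos(p[2]),np.sin(p[2]); P=np.atleast_2d(P)
    return np.c_[p[0]+c*P[:,0]-s*P[:,1],p[1]+s*P[:,0]+c*P[:,1],P[:,2]]
def score(p,segs,ds,gs):
    t=0
    for d,(gx,gy) in zip(ds,gs):
        for a,b in segs:
            W=to_world(p,np.linspace(a,b,40))
            q=(W-d["position"])@rot(d); u=d["fx"]*q[:,0]/q[:,2]+d["cx"]; v=d["fy"]*q[:,1]/q[:,2]+d["cy"]
            n=np.array([-(v[-1]-v[0]),u[-1]-u[0]]); L=np.hypot(*n); n/=L
            m=lambda g:cv2.remap(g,u.astype(np.float32)[None],v.astype(np.float32)[None],1)[0]
            G=m(gx)*n[0]+m(gy)*n[1]
            t+=np.abs(G.mean(0)).sum()*L/50
    return t
def fit(p0,segs,ds,ss=(2.5,1.5,1.0),st=(.012,.012,.03)):
    p=np.array(p0,float)
    for s in ss:
        gs=[grads(d,s) for d in ds]
        best=None
        for k in range(6):
            q0=p+np.random.randn(3)*np.array(st)*.3*(k>0)
            sim=[q0]+[q0+np.eye(3)[i]*st[i]*s/2.5 for i in range(3)]
            r=minimize(lambda q:-score(q,segs,ds,gs),q0,method="Nelder-Mead",options=dict(initial_simplex=sim,xatol=1e-5,fatol=1e-3))
            if best is None or r.fun<best.fun: best=r
        p=best.x
    return p,-best.fun
def sg(*pts): return [(np.array(a,float),np.array(b,float)) for a,b in zip(pts[:-1],pts[1:])]
DOOR=sg((-.080,-.145,.064),(-.080,.145,.064))+sg((-.092,-.145,.064),(-.092,.145,.064))+sg((-.07,-.145,.066),(.08,-.145,.066))+sg((-.07,.145,.066),(.08,.145,.066))
DOCK=sg((.045,-.165,.006),(-.08,-.165,.006),(-.08,.165,.006),(.045,.165,.006))+sg((.045,.165,.05),(.045,-.165,.05),(.08,-.165,.05))+sg((.08,.165,.05),(.045,.165,.05))
LOG=sg((-.055,-.022,.034),(-.055,.022,.034),(.055,.022,.034))+sg((.055,-.022,.034),(-.055,-.022,.034))
E
python3 - <<'E'
from fit import *
np.random.seed(0)
T,S=cam("top"),cam("scene")
for n,ds in(("top",[T]),("scene",[S]),("both",[T,S])):
    print(n,"rec",*[x.round(4) for x in fit((.615,.188,.02),DOOR,ds)],"dock",*[x.round(4) for x in fit((.62,-.234,.16),DOCK,ds)])
pd,_=fit((.62,-.234,.16),DOCK,[T,S]); pr,_=fit((.615,.188,.02),DOOR,[T,S])
for i in(0,1,3):
    w=to_world(pd,(-.01,-.12+.08*i,0))[0]
    for n,ds in(("top",[T]),("both",[T,S])): print(i,(w[:2]).round(4),n,fit((w[0],w[1],pd[2]),LOG,ds,ss=(1.5,1.0),st=(.005,.005,.01))[0].round(4))
# bay lateral profile, top camera: vertical-ish edges at roof height
d=T; g=cv2.cvtColor(d["image"],cv2.COLOR_RGB2GRAY).astype(np.float32)
for z in(.046,.066):
  prof=[]
  for y in np.arange(-.15,.15,.002):
    W=to_world(pr,[(x,y,z) for x in np.arange(-.02,.05,.005)])
    prof.append(np.mean([cv2.getRectSubPix(g,(1,1),proj(d,w))[0,0] for w in W]))
  print(z,np.array(prof).round().astype(int).tolist())
for n,d in(("t",T),("s",S)):
    im=cv2.resize(d["image"],None,fx=4,fy=4,interpolation=cv2.INTER_CUBIC)[...,::-1].copy()
    for p,segs in((pr,DOOR),(pd,DOCK)):
        for a,b in segs: cv2.line(im,*[tuple(int(4*c+2) for c in proj(d,to_world(p,q)[0])) for q in(a,b)],(0,255,0),1)
    r=im[560:900,640:1620] if n=="t" else im[720:1120,640:1620]
    cv2.imwrite(f"pics/fit_{n}.png",cv2.resize(r,None,fx=.8,fy=.8))
E
```

```text
top rec [ 0.6151  0.1799 -0.0414] 1751.7384 dock [ 0.6239 -0.236   0.1278] 2180.9024
scene rec [ 0.6226  0.1853 -0.0338] 1503.9874 dock [ 0.623  -0.2337  0.1172] 2016.1098
both rec [ 0.616   0.1828 -0.0396] 2937.0298 dock [ 0.6233 -0.2344  0.1239] 4131.1191
0 [ 0.6284 -0.3547] top [ 0.6249 -0.3567  0.1252]
0 [ 0.6284 -0.3547] both [ 0.6263 -0.3558  0.1212]
1 [ 0.6185 -0.2753] top [ 0.6147 -0.2778  0.1265]
1 [ 0.6185 -0.2753] both [ 0.6163 -0.2771  0.1268]
3 [ 0.5986 -0.1166] top [ 0.5949 -0.1191  0.1272]
3 [ 0.5986 -0.1166] both [ 0.5959 -0.1189  0.1411]
0.046 [119, 109, 98, 89, 85, 84, 86, 87, 88, 88, 88, 88, 88, 89, 91, 95, 101, 108, 114, 118, 120, 121, 121, 121, 121, 121, 121, 121, 121, 121, 121, 121, 121, 121, 121, 121, 119, 116, 110, 103, 95, 89, 87, 87, 87, 87, 88, 88, 88, 88, 88, 88, 88, 88, 90, 93, 98, 104, 111, 116, 119, 120, 121, 121, 121, 120, 121, 121, 121, 121, 121, 121, 121, 121, 120, 119, 118, 115, 109, 100, 91, 86, 84, 85, 86, 87, 88, 88, 88, 88, 88, 88, 88, 88, 89, 90, 95, 101, 107, 113, 117, 119, 120, 121, 120, 120, 120, 120, 120, 121, 121, 120, 120, 120, 120, 120, 118, 114, 108, 99, 89, 81, 79, 82, 85, 86, 85, 82, 77, 70, 62, 56, 52, 51, 51, 50, 50, 50, 50, 50, 51, 53, 57, 64, 72, 78, 84, 89, 94, 101]
0.066 [115, 103, 93, 86, 84, 85, 87, 88, 88, 88, 88, 88, 88, 90, 93, 99, 106, 112, 117, 120, 121, 121, 121, 121, 121, 121, 121, 121, 121, 121, 121, 121, 121, 121, 121, 119, 116, 110, 103, 95, 89, 87, 86, 87, 87, 88, 88, 88, 88, 88, 88, 88, 88, 90, 94, 99, 106, 112, 116, 119, 120, 120, 121, 120, 120, 121, 121, 120, 121, 121, 120, 120, 120, 119, 119, 117, 112, 105, 95, 88, 84, 84, 86, 87, 87, 88, 88, 88, 88, 88, 88, 88, 88, 90, 93, 99, 106, 112, 116, 118, 119, 120, 120, 120, 120, 120, 120, 120, 120, 120, 120, 120, 120, 119, 117, 113, 107, 98, 88, 81, 80, 82, 85, 86, 84, 81, 76, 69, 62, 56, 53, 52, 52, 52, 52, 52, 52, 52, 53, 56, 61, 68, 75, 81, 86, 91, 97, 105, 114, 123]
```

View pics/fit_t.png

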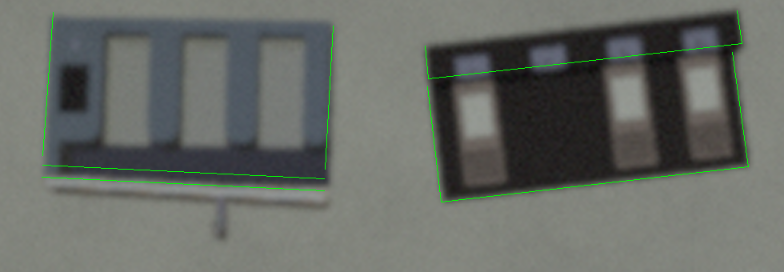

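View pics/fit_s.png

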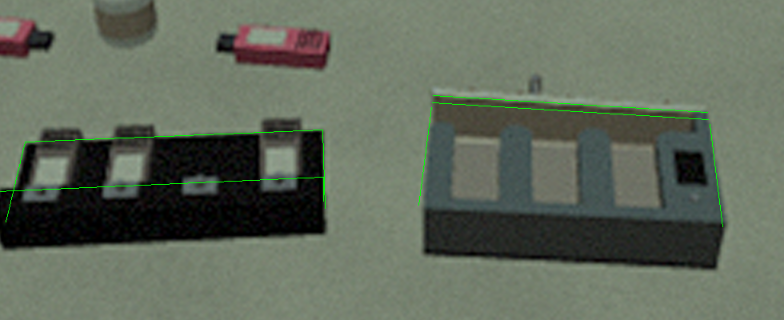

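```bash
python3 - <<'E'
from fit import *
np.random.seed(0)
T,S=cam("top"),cam("scene")
for n,ds in(("top",[T]),("scene",[S]),("both",[T,S])):
    pr,_=fit((.600,.185,-.035),DOOR,ds,ss=(1.5,1.0),st=(.006,.006,.02)); print(n,pr.round(4))
    for h in(.008,.046,.066):
      for nm,sgn in(("-y",-1),("+y",1)):
        segs=sum([sg((-.03,sgn*.0235+.08*k,h),(.055,sgn*.0235+.08*k,h)) for k in(-1,0,1)],[])
        gs=[grads(d,1.0) for d in ds]; os=np.arange(-.024,-.004,.0005)
        sc=[score(to_world(pr,(0,o,0))[0].tolist()[:2]+[pr[2]],segs,ds,gs) for o in os]
        print("  h",h,nm,"offset",os[np.argmax(sc)].round(4))
    for z in(.036,):
        print("handle",to_world(pr,(-.127,-.035,z))[0].round(4),"hinge",to_world(pr,(-.08,.145,z))[0].round(4))
im=cv2.resize(T["image"],None,fx=6,fy=6,interpolation=cv2.INTER_CUBIC)[...,::-1].copy()
segs=DOOR+sum([sg((-.045,s*.0235+.08*k-.014,.046),(.069,s*.0235+.08*k-.014,.046)) for k in(-1,0,1) for s in(-1,1)],[])
for a,b in segs: cv2.line(im,*[tuple(int(6*c+3) for c in proj(T,to_world(pr,q)[0])) for q in(a,b)],(0,255,0),1)
cv2.imwrite("pics/rec.png",im[840:1320,960:1620])
E
```

```text
top [ 0.6034  0.1803 -0.0444]
  h 0.008 -y offset -0.0055
  h 0.008 +y offset -0.0075
  h 0.046 -y offset -0.01
  h 0.046 +y offset -0.0135
  h 0.066 -y offset -0.0125
  h 0.066 +y offset -0.0165
handle [0.475  0.1509 0.036 ] hinge [0.53   0.3287 0.036 ]
scene [ 0.6228  0.1852 -0.0326]
  h 0.008 -y offset -0.012
  h 0.008 +y offset -0.0125
  h 0.046 -y offset -0.014
  h 0.046 +y offset -0.0165
  h 0.066 -y offset -0.015
  h 0.066 +y offset -0.0195
handle [0.4947 0.1544 0.036 ] hinge [0.5476 0.3328 0.036 ]
both [ 0.625   0.183  -0.0391]
  h 0.008 -y offset -0.0085
  h 0.008 +y offset -0.0105
  h 0.046 -y offset -0.012
  h 0.046 +y offset -0.0155
  h 0.066 -y offset -0.0135
  h 0.066 +y offset -0.018
handle [0.4967 0.153  0.036 ] hinge [0.5507 0.331  0.036 ]
```

View pics/rec.png

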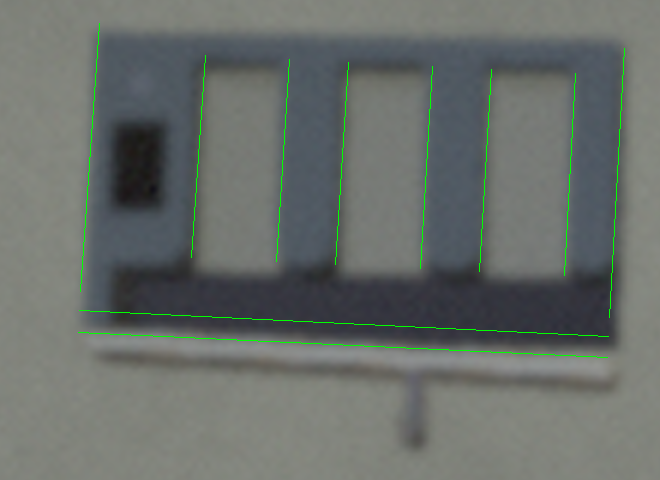

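```bash
python3 - <<'E'
from fit import *
p=(.612,.184,-.04)
for n in("top","scene"):
    d=cam(n); g=cv2.cvtColor(d["image"],cv2.COLOR_RGB2GRAY).astype(np.float32)
    for y0 in(-.12,-.06,.0,.06,.11):
        pr=[np.mean([cv2.getRectSubPix(g,(1,1),proj(d,to_world(p,(x,y,.064))[0]))[0,0] for y in np.arange(y0-.015,y0+.015,.003)]) for x in np.arange(-.13,-.03,.002)]
        print(n,y0,np.round(pr).astype(int).tolist())
    for x0 in(-.02,.03,.06):
        pr=[np.mean([cv2.getRectSubPix(g,(1,1),proj(d,to_world(p,(x,y,.066))[0]))[0,0] for x in np.arange(x0-.01,x0+.01,.002)]) for y in np.arange(-.17,-.13,.002)]
        pl=[np.mean([cv2.getRectSubPix(g,(1,1),proj(d,to_world(p,(x,y,.066))[0]))[0,0] for x in np.arange(x0-.01,x0+.01,.002)]) for y in np.arange(.13,.17,.002)]
        print("sides",x0,np.round(pr).astype(int).tolist(),np.round(pl).astype(int).tolist())
E
```

```text
top -0.12 [132, 131, 131, 131, 131, 130, 131, 131, 131, 131, 131, 131, 131, 129, 126, 121, 111, 101, 99, 105, 119, 132, 141, 143, 140, 133, 119, 103, 85, 70, 59, 55, 53, 52, 52, 53, 53, 53, 52, 53, 54, 54, 54, 54, 56, 59, 67, 75, 84, 91]
top -0.06 [124, 123, 124, 124, 125, 125, 126, 126, 127, 127, 128, 128, 127, 126, 124, 120, 112, 103, 99, 101, 114, 127, 137, 139, 135, 124, 107, 87, 71, 60, 56, 54, 54, 53, 53, 53, 53, 53, 54, 54, 54, 54, 54, 52, 51, 51, 54, 59, 67, 74]
top 0.0 [131, 131, 131, 131, 132, 131, 131, 131, 132, 132, 132, 132, 131, 131, 129, 125, 117, 106, 100, 99, 111, 124, 136, 138, 137, 125, 109, 88, 72, 60, 56, 54, 53, 54, 54, 55, 55, 56, 56, 55, 56, 56, 57, 61, 67, 76, 85, 93, 97, 101]
top 0.06 [131, 132, 132, 132, 131, 131, 131, 131, 130, 130, 130, 131, 130, 130, 129, 126, 120, 109, 101, 97, 107, 119, 131, 136, 136, 125, 111, 91, 75, 62, 58, 56, 56, 56, 56, 55, 55, 56, 56, 55, 56, 60, 67, 79, 92, 104, 113, 119, 120, 120]
top 0.11 [129, 129, 130, 130, 129, 129, 129, 129, 128, 128, 128, 129, 129, 128, 127, 125, 119, 109, 100, 97, 102, 115, 127, 136, 136, 128, 115, 96, 
[... 1829 characters left out ...]
 69, 70, 71, 72, 72, 72, 71, 71, 71, 71, 71, 73, 75, 78, 79, 81, 81, 81, 81]
sides -0.02 [125, 126, 127, 128, 127, 127, 129, 129, 127, 126, 125, 126, 119, 103, 89, 79, 76, 78, 80, 81, 81] [73, 74, 76, 79, 80, 78, 81, 91, 110, 122, 127, 127, 127, 126, 127, 128, 126, 125, 126, 126, 126]
sides 0.03 [126, 126, 127, 127, 127, 127, 127, 127, 128, 129, 129, 129, 127, 113, 95, 78, 78, 81, 81, 80, 80] [24, 29, 43, 63, 76, 82, 79, 83, 96, 114, 124, 129, 129, 128, 126, 127, 126, 126, 127, 129, 128]
sides 0.06 [131, 130, 129, 128, 128, 129, 129, 130, 129, 128, 129, 131, 128, 118, 101, 84, 78, 77, 79, 80, 80] [80, 80, 78, 79, 80, 79, 77, 78, 85, 105, 123, 130, 129, 128, 128, 127, 127, 127, 128, 128, 128]
```

```bash
python3 - <<'E'
from fit import *
np.random.seed(1)
T,S=cam("top"),cam("scene")
B=[(-.03,.055)]
def bays(h,s): return sum([sg((-.03,s*.0235+.08*k-.014,h),(.055,s*.0235+.08*k-.014,h)) for k in(-1,0,1)],[])
SIDE=sg((-.03,.145,.066),(.07,.145,.066))
BACK=sg((.0825,-.14,.066),(.0825,.14,.066))
for n,ds in(("top",[T]),("scene",[S]),("both",[T,S])):
    print(n,"all bay+y side+back",fit((.615,.185,-.025),bays(.046,-1)+bays(.046,1)+SIDE+BACK,ds,ss=(1.5,1.0),st=(.006,.006,.02))[0].round(4))
    for h in(.008,.04,.066): print("   ",h,[fit((.615,.185,-.025),bays(h,s)+BACK,ds,ss=(1.5,1.0),st=(.006,.006,.02))[0].round(4) for s in(-1,1)])
    print("  side+back",fit((.615,.185,-.025),SIDE+BACK,ds,ss=(1.5,1.0),st=(.006,.006,.02))[0].round(4), "y- end", fit((.615,.185,-.025),sg((-.03,-.145,.066),(.07,-.145,.066))+BACK,ds,ss=(1.5,1.0),st=(.006,.006,.02))[0].round(4))
E
```

```text
top all bay+y side+back [ 0.6219  0.1814 -0.0053]
    0.008 [array([ 0.622 ,  0.1884, -0.0071]), array([ 0.622 ,  0.186 , -0.0063])]
    0.04 [array([ 0.622 ,  0.1847, -0.0063]), array([ 0.622 ,  0.1813, -0.0054])]
    0.066 [array([ 0.6219,  0.1815, -0.0076]), array([ 0.6219,  0.1772, -0.0064])]
  side+back [ 0.622   0.1819 -0.0065] y- end [ 0.622   0.1782 -0.006 ]
scene all bay+y side+back [ 0.621   0.1837 -0.0056]
    0.008 [array([ 0.6212,  0.1877, -0.006 ]), array([ 0.6212,  0.1872, -0.0083])]
    0.04 [array([ 0.6213,  0.1856, -0.0061]), array([ 0.6211,  0.1832, -0.0079])]
    0.066 [array([ 0.6215,  0.1839, -0.0065]), array([ 0.6214,  0.1796, -0.007 ])]
  side+back [ 0.6213  0.1848 -0.0059] y- end [ 0.6213  0.1848 -0.0061]
both all bay+y side+back [ 0.6213  0.1829 -0.0091]
    0.008 [array([ 0.6215,  0.1879, -0.007 ]), array([ 0.6215,  0.1866, -0.0082])]
    0.04 [array([ 0.6215,  0.1853, -0.0081]), array([ 0.6215,  0.1824, -0.0056])]
    0.066 [array([ 0.6216,  0.1832, -0.0071]), array([ 0.6217,  0.1785, -0.0064])]
  side+back [ 0.6216  0.1835 -0.0075] y- end [ 0.6216  0.1814 -0.0064]
```

```bash
cat > go.py <<'E'
# usage: go.py x y z yaw -> remaining shift in units (0.02 m) in tool axes, turn in 4-deg units
import sys; from h import *
o=observe(); M=R.from_rotvec(o["ee_rot"]).as_matrix(); p=o["position"]
yaw=np.arctan2(-M[0,1],M[1,1])
print("t",round(o["clock"],2),"p",p.round(4),"yaw",yaw.round(4),"tilt",(M[:2,2]).round(4),"F",np.round(o["force"],1),"w",round(o["width"],3),"g",round(o["gripper_force"],1))
if len(sys.argv)>4:
    x,y,z,w=map(float,sys.argv[1:5]); T=R.from_euler("z",w).as_matrix()@np.diag([-1,1,-1.])
    print("shift/20mm from here",(M.T@(np.array([x,y,z])-p)/.02).round(2),"turn/4deg",(R.from_matrix(M.T@T).as_rotvec()/np.radians(4)).round(2))
    print("shift after turn",(T.T@(np.array([x,y,z])-p)/.02).round(2))
E
python3 go.py .488 .151 .225 -.038
python3 -m handwheel '[[0,0,0,0,0,-1],[0,0,0,0,0,-1],[0,0,0,0,0,-1],[0,0,0,0,0,-1],[0,0,0,0,0,-1],[0,0,0,0,0,-0.2],[0,0,0,0,0,0]]' 0.5 30
python3 go.py .488 .151 .225 -.038
```

```text
t 2.1 p [0.2421 0.5762 0.2267] yaw -0.3979 tilt [0.     0.0001] F [ 0.2 -0.9  0.4] w 1.002 g 0.0
shift/20mm from here [-19.57 -14.84   0.09] turn/4deg [ 0.   -0.   -5.15]
shift after turn [-13.09 -20.78   0.09]
clock: 2.68
position: [0.2422, 0.5762, 0.2267]
ee_rot: [-0.056, -3.141, -0.0]
force: [-0.2, -0.2, 0.5]
width: 0.542
gripper_force: 0.0
t 2.68 p [0.2422 0.5762 0.2267] yaw -0.0359 tilt [-0.0001  0.    ] F [-0.2 -0.2  0.5] w 0.542 g 0.0
shift/20mm from here [-13.04 -20.8    0.08] turn/4deg [ 0.   -0.    0.03]
shift after turn [-13.09 -20.78   0.09]
```

```bash
python3 -m handwheel '[[-0.6,-0.96,0,0,0,0],[-0.6,-0.96,0,0,0,0],[-0.6,-0.96,0,0,0,0],[-0.6,-0.96,0,0,0,0],[-0.6,-0.96,0,0,0,0],[-0.6,-0.96,0,0,0,0],[-0.6,-0.96,0,0,0,0],[-0.6,-0.96,0,0,0,0]]' >/dev/null
python3 -m handwheel '[[-0.6,-0.96,0,0,0,0],[-0.6,-0.96,0,0,0,0],[-0.6,-0.96,0,0,0,0],[-0.6,-0.96,0,0,0,0],[-0.6,-0.96,0,0,0,0],[-0.6,-0.96,0,0,0,0],[-0.6,-0.96,0,0,0,0],[-0.6,-0.96,0,0,0,0]]' >/dev/null
python3 -m handwheel '[[-0.6,-0.96,0,0,0,0],[-0.6,-0.96,0,0,0,0],[-0.6,-0.96,0,0,0,0],[-0.6,-0.96,0,0,0,0],[-0.6,-0.96,0,0,0,0],[-0.4,-0.6,0,0,0,0],[0,0,0,0,0,0],[0,0,0,0,0,0]]' >/dev/null
python3 go.py .488 .151 .02 -.038
```

```text
t 4.68 p [0.4877 0.1518 0.2268] yaw -0.0384 tilt [0.0001 0.0002] F [-0.2 -0.2 -0.4] w 0.498 g 0.0
shift/20mm from here [-1.000e-02 -4.000e-02  1.034e+01] turn/4deg [ 0.    0.   -0.01]
shift after turn [-1.000e-02 -4.000e-02  1.034e+01]
```

```bash
python3 -m handwheel '[[0,0,1,0,0,0],[0,0,1,0,0,0],[0,0,1,0,0,0],[0,0,1,0,0,0],[0,0,1,0,0,0],[0,0,1,0,0,0],[0,0,1,0,0,0],[0,0,1,0,0,0]]' | grep force
python3 -m handwheel '[[0,0,0.6,0,0,0],[0,0,0.6,0,0,0],[0,0,0.6,0,0,0],[0,0,0.5,0,0,0],[0,0,0,0,0,0]]' | grep force
python3 -m handwheel '[[0,0,0,0,0,0],[0,0,0,0,0,0],[0,0,0,0,0,0],[0,0,0,0,0,0],[0,0,0,0,0,0],[0,0,0,0,0,0],[0,0,0,0,0,0]]' 0 25
python3 go.py .488 .151 .02 -.038
python3 - <<'E'
# door arc in tool axes: chord per 4 deg turn about the hinge, grip at local offset from hinge
from h import *
hg=np.array([.5415,.329]); p=observe()["position"][:2]; v=p-hg; print("r",np.linalg.norm(v))
th=-np.radians(4); c,s=np.cos(th),np.sin(th); d=np.array([[c,-s],[s,c]])@v-v
yaw=-.038; X=np.array([-np.cos(yaw),-np.sin(yaw)]);Y=np.array([-np.sin(yaw),np.cos(yaw)])
print(d@X/.02,d@Y/.02)
E
```

```text
force: [0.4, -0.0, -0.5]
gripper_force: 0.0
force: [0.3, 0.4, 0.4]
gripper_force: 0.0
clock: 6.35
position: [0.4874, 0.1513, 0.021]
ee_rot: [-0.056, -3.141, 0.001]
force: [-1.3, -3.7, 5.3]
width: 0.111
gripper_force: 25.0
t 6.35 p [0.4874 0.1513 0.021 ] yaw -0.0356 tilt [-0.0002 -0.0007] F [-1.3 -3.7  5.3] w 0.111 g 25.0
shift/20mm from here [-0.03 -0.01  0.05] turn/4deg [-0.01 -0.    0.03]
shift after turn [-0.03 -0.01  0.05]
r 0.1857400774121942
0.6207046960448609 0.18686737188237465
```

```bash
python3 -m handwheel '[[0.31,0.1,0,0,0,0.5],[0.62,0.19,0,0,0,1],[0.62,0.19,0,0,0,1],[0.62,0.19,0,0,0,1],[0.62,0.19,0,0,0,1],[0,0,0,0,0,0]]'
python3 go.py; python3 -c "
from h import *; print(observe()['joints'].round(2))"
```

```text
clock: 6.85
position: [0.4328, 0.1788, 0.021]
ee_rot: [-0.55, -3.091, 0.001]
force: [-3.2, -4.1, 7.3]
width: 0.115
gripper_force: 25.0
t 6.85 p [0.4328 0.1788 0.021 ] yaw -0.3519 tilt [-0.0023  0.    ] F [-3.2 -4.1  7.3] w 0.115 g 25.0
[-0.65  0.49  0.19  2.17 -0.19  0.51  0.9 ]
```

```bash
python3 -m handwheel '[[0.62,0.19,0,0,0,1],[0.62,0.19,0,0,0,1],[0.62,0.19,0,0,0,1],[0.62,0.19,0,0,0,1],[0.62,0.19,0,0,0,1],[0.62,0.19,0,0,0,1],[0.62,0.19,0,0,0,1],[0,0,0,0,0,0]]' | grep -v clock; python3 go.py
python3 -m handwheel '[[0.62,0.19,0,0,0,1],[0.62,0.19,0,0,0,1],[0.62,0.19,0,0,0,1],[0.62,0.19,0,0,0,1],[0.62,0.19,0,0,0,1],[0,0,0,0,0,0],[0,0,0,0,0,0]]' |grep force; python3 go.py;  python3 -c "
from h import *; print(observe()['joints'].round(2))"
```

```text
position: [0.3749, 0.2484, 0.021]
ee_rot: [-1.279, -2.868, -0.001]
force: [-2.8, -0.5, 6.7]
width: 0.115
gripper_force: 25.0
t 7.52 p [0.3749 0.2484 0.021 ] yaw -0.8391 tilt [-0.0009  0.0014] F [-2.8 -0.5  6.7] w 0.115 g 25.0
force: [-0.4, -1.0, 6.5]
gripper_force: 25.0
t 8.1 p [0.3577 0.3084 0.021 ] yaw -1.1832 tilt [0.0008 0.0008] F [-0.4 -1.   6.5] w 0.115 g 25.0
[-1.16  0.52  0.45  2.17 -0.44  0.53  0.01]
```

```bash
python3 -m handwheel '[[0.62,0.19,0,0,0,1],[0.62,0.19,0,0,0,1],[0.62,0.19,0,0,0,1],[0.62,0.19,0,0,0,1],[0.62,0.19,0,0,0,1],[0.62,0.19,0,0,0,1],[0,0,0,0,0,0],[0,0,0,0,0,0]]' |grep force; python3 go.py
python3 -m handwheel '[[0,0,0,0,0,0],[0,0,0,0,0,0],[0,0,0,0,0,0],[0,0,0,0,0,0]]' 0.5|grep force
python3 -m handwheel '[[0,0,-1,0,0,0],[0,0,-1,0,0,0],[0,0,-1,0,0,0],[0,0,-1,0,0,0],[0,0,-1,0,0,0],[0,0,-1,0,0,0],[0,0,-1,0,0,0],[0,0,-1,0,0,0]]'|grep force
python3 go.py .56 -.30 .18 .124;  python3 -c "
from h import *; print(observe()['joints'].round(2)); T=cam('top');save(T,'open.png')"
```

```text
force: [0.0, -0.8, 7.0]
gripper_force: 25.0
t 8.77 p [0.3652 0.3846 0.021 ] yaw -1.6027 tilt [0.0012 0.0004] F [ 0.  -0.8  7. ] w 0.112 g 25.0
force: [-0.8, -0.5, -0.9]
gripper_force: 0.0
force: [-0.2, -0.2, -0.5]
gripper_force: 0.0
t 9.77 p [0.3641 0.3839 0.1815] yaw -1.6052 tilt [-0.0004 -0.0004] F [-0.2 -0.2 -0.5] w 0.5 g 0.0
shift/20mm from here [-33.84  10.97   0.09] turn/4deg [-1.000e-02 -0.000e+00 -2.477e+01]
shift after turn [ -5.49 -35.15   0.08]
[-1.49  0.39  0.78  1.91 -0.33  0.98 -0.59]
```

View pics/open.png

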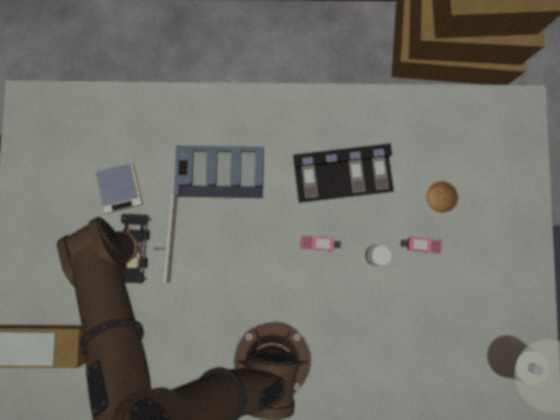

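```bash
python3 -m handwheel '[[0,0,0,0,0,-1],[0,0,0,0,0,-1],[0,0,0,0,0,-1],[0,0,0,0,0,-1],[0,0,0,0,0,-1],[0,0,0,0,0,-1],[0,0,0,0,0,-1],[0,0,0,0,0,-1]]' 0.63 >/dev/null
python3 -m handwheel '[[0,0,0,0,0,-1],[0,0,0,0,0,-1],[0,0,0,0,0,-1],[0,0,0,0,0,-1],[0,0,0,0,0,-1],[0,0,0,0,0,-1],[0,0,0,0,0,-1],[0,0,0,0,0,-1]]' >/dev/null
python3 -m handwheel '[[0,0,0,0,0,-1],[0,0,0,0,0,-1],[0,0,0,0,0,-1],[0,0,0,0,0,-1],[0,0,0,0,0,-1],[0,0,0,0,0,-1],[0,0,0,0,0,-1],[0,0,0,0,0,-1]]' >/dev/null
python3 -m handwheel '[[0,0,0,0,0,-0.8],[0,0,0,0,0,0]]' >/dev/null
python3 go.py .549 -.1248 .18 .125;  python3 -c "
from fit import *; print(observe()['joints'].round(2)); T=cam('top');S=cam('scene')
for n,ds in(('top',[T]),('scene',[S]),('both',[T,S])):
  for p in((.6263,-.3558,.124),(.6163,-.277,.124),(.5958,-.119,.124)):print(n,fit(p,LOG,ds,ss=(1.5,1.0),st=(.004,.004,.01))[0].round(4))"
```

```text
t 11.98 p [0.3643 0.384  0.1805] yaw 0.1286 tilt [-0.0003 -0.0002] F [0.1 0.8 0.2] w 0.633 g 0.0
shift/20mm from here [ -5.9  -26.42   0.03] turn/4deg [-0.   -0.01  0.05]
shift after turn [-5.990e+00 -2.639e+01  2.000e-02]
[-1.19  0.33  0.35  1.89 -0.14  0.95  0.93]
top [ 0.625  -0.3567  0.1253]
top [ 0.6147 -0.2777  0.1275]
top [ 0.5945 -0.1193  0.1334]
scene [ 0.6354 -0.3483 -0.1947]
scene [ 0.6253 -0.2701 -0.2173]
scene [ 0.5976 -0.1175  0.1944]
both [ 0.6261 -0.3558  0.1218]
both [ 0.6161 -0.2772  0.1309]
both [ 0.5959 -0.119   0.1396]
```

```bash
python3 -m handwheel '[[-0.23,-1,0,0,0,0],[-0.23,-1,0,0,0,0],[-0.23,-1,0,0,0,0],[-0.23,-1,0,0,0,0],[-0.23,-1,0,0,0,0],[-0.23,-1,0,0,0,0],[-0.23,-1,0,0,0,0],[-0.23,-1,0,0,0,0]]' >/dev/null
python3 -m handwheel '[[-0.23,-1,0,0,0,0],[-0.23,-1,0,0,0,0],[-0.23,-1,0,0,0,0],[-0.23,-1,0,0,0,0],[-0.23,-1,0,0,0,0],[-0.23,-1,0,0,0,0],[-0.23,-1,0,0,0,0],[-0.23,-1,0,0,0,0]]' >/dev/null
python3 -m handwheel '[[-0.23,-1,0,0,0,0],[-0.23,-1,0,0,0,0],[-0.23,-1,0,0,0,0],[-0.23,-1,0,0,0,0],[-0.23,-1,0,0,0,0],[-0.23,-1,0,0,0,0],[-0.23,-1,0,0,0,0],[-0.23,-1,0,0,0,0]]' >/dev/null
python3 -m handwheel '[[-0.2,-1,0,0,0,0],[-0.2,-1,0,0,0,0],[0,-0.4,0,0,0,0],[0,0,0,0,0,0]]' >/dev/null
python3 go.py .5484 -.1249 .011 .126
```

```text
t 14.42 p [ 0.5477 -0.1268  0.1807] yaw 0.1213 tilt [-0.0001 -0.0011] F [-0.2  0.7  0.6] w 0.632 g 0.0
shift/20mm from here [-0.05  0.1   8.48] turn/4deg [-0.02 -0.   -0.07]
shift after turn [-0.04  0.09  8.48]
```

```bash
python3 -m handwheel '[[-0.05,0.1,1,0,0,-0.07],[0,0,1,0,0,0],[0,0,1,0,0,0],[0,0,1,0,0,0],[0,0,1,0,0,0],[0,0,1,0,0,0],[0,0,1,0,0,0],[0,0,0.7,0,0,0]]' |grep force
python3 -m handwheel '[[0,0,0.4,0,0,0],[0,0,0.3,0,0,0],[0,0,0,0,0,0],[0,0,0,0,0,0]]' |grep force
python3 go.py .5484 -.1249 .011 .126
python3 -m handwheel '[[0,0,0,0,0,0],[0,0,0,0,0,0],[0,0,0,0,0,0],[0,0,0,0,0,0],[0,0,0,0,0,0],[0,0,0,0,0,0]]' 0 45|grep force
python3 go.py .5484 -.1249 .011 .126
```

```text
force: [0.0, 0.6, 0.3]
gripper_force: 0.0
force: [-0.5, 0.7, -0.0]
gripper_force: 0.0
t 15.42 p [ 0.549  -0.122   0.0131] yaw 0.1307 tilt [0.0004 0.0002] F [-0.5  0.7 -0. ] w 0.627 g 0.0
shift/20mm from here [ 0.05 -0.14  0.11] turn/4deg [0.   0.01 0.07]
shift after turn [ 0.05 -0.14  0.11]
force: [-0.3, -0.3, 6.6]
gripper_force: 44.9
t 15.92 p [ 0.5492 -0.1226  0.0134] yaw 0.1305 tilt [ 0.0011 -0.    ] F [-0.3 -0.3  6.6] w 0.475 g 44.9
shift/20mm from here [ 0.05 -0.11  0.12] turn/4deg [-0.    0.02  0.06]
shift after turn [ 0.05 -0.11  0.12]
```

```bash
python3 -m handwheel '[[0.2,0,0,0,0,0],[0.2,0,0,0,0,0],[0.3,0,0,0,0,0],[0.3,0,0,0,0,0],[0.5,0,0,0,0,0],[0.5,0,0,0,0,0],[0,0,0,0,0,0],[0,0,0,0,0,0]]'|grep force
python3 go.py 
python3 -m handwheel '[[0.5,0,0,0,0,0],[0.5,0,0,0,0,0],[0,0,-0.5,0,0,0],[0,0,-1,0,0,0],[0,0,-1,0,0,0],[0,0,-1,0,0,0],[0,0,-0.5,0,0,0],[0,0,0,0,0,0]]'|grep force
python3 go.py .45 .2515 .094 -.0065
python3 -c "
from fit import *; T=cam('top');save(T,'pull.png')
im=T['image'][120:280,150:430,::-1];cv2.imwrite('pics/pull.png',cv2.resize(im,None,fx=2.8,fy=2.8,interpolation=2))"
```

```text
force: [-4.8, -0.9, 14.2]
gripper_force: 44.9
t 16.58 p [ 0.507  -0.1282  0.0132] yaw 0.1293 tilt [-0.0015  0.0003] F [-4.8 -0.9 14.2] w 0.476 g 44.9
force: [-5.2, -2.0, 8.6]
gripper_force: 45.0
t 17.25 p [ 0.4894 -0.1304  0.0945] yaw 0.1304 tilt [0.0016 0.0002] F [-5.2 -2.   8.6] w 0.477 g 45.0
shift/20mm from here [-0.53 19.19  0.03] turn/4deg [0.   0.02 1.96]
shift after turn [ 2.09 19.08  0.03]
```

View pics/pull.png

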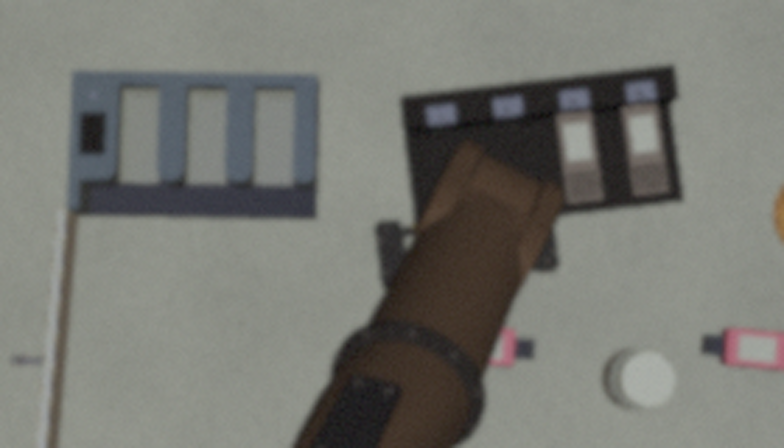

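```bash
python3 -m handwheel '[[0,0,0,0,0,1],[0,0,0,0,0,0.96],[0.5,0.5,0,0,0,0],[0.5,1,0,0,0,0],[0.5,1,0,0,0,0],[0.5,1,0,0,0,0],[0.5,1,0,0,0,0],[0.5,1,0,0,0,0]]'|grep force
python3 -m handwheel '[[0.25,1,0,0,0,0],[0,1,0,0,0,0],[0,1,0,0,0,0],[0,1,0,0,0,0],[0,1,0,0,0,0],[0,1,0,0,0,0],[0,1,0,0,0,0],[0,1,0,0,0,0]]'|grep force
python3 -m handwheel '[[0,1,0,0,0,0],[0,1,0,0,0,0],[0,1,0,0,0,0],[0,1,0,0,0,0],[0,1,0,0,0,0],[0,0.5,0,0,0,0],[0,0,0,0,0,0],[0,0,0,0,0,0]]'|grep force
python3 go.py .425 .2515 .018 -.0065
python3 -c "
from fit import *
for n in('top','scene'):
  T=cam(n)
  print(n,[(round(r['score'],2),(np.array(r['point'])*[560,420]).round(), unproj(T,*(np.array(r['point'])*[560,420]),.087).round(3)) for r in place_of('logger0',n)])
im=T['image'][130:270,300:450,::-1];cv2.imwrite('pics/held.png',cv2.resize(im,None,fx=4,fy=4,interpolation=2))"
```

```text
force: [-0.5, 0.1, -0.5]
gripper_force: 45.0
force: [0.0, 0.4, -1.2]
gripper_force: 45.0
force: [1.1, -1.4, -1.2]
gripper_force: 45.0
t 19.3 p [0.426  0.2494 0.092 ] yaw -0.0055 tilt [-0.0012 -0.0015] F [ 1.1 -1.4 -1.2] w 0.476 g 45.0
shift/20mm from here [0.05 0.11 3.7 ] turn/4deg [-0.02 -0.02  0.01]
shift after turn [0.05 0.1  3.7 ]
top [(0.89, array([317., 243.]), array([ 0.385, -0.142,  0.087])), (0.77, array([421., 248.]), array([ 0.371, -0.474,  0.087])), (0.7, array([199., 225.]), array([0.439, 0.237, 0.087])), (0.61, array([380., 175.]), array([ 0.609, -0.345,  0.087])), (0.6, array([357., 177.]), array([ 0.599, -0.27 ,  0.087])), (0.18, array([309., 166.]), array([ 0.633, -0.116,  0.087])), (0.17, array([222., 175.]), array([0.602, 0.168, 0.087]))]
scene [(0.94, array([352., 199.]), array([0.49 , 0.238, 0.087])), (0.82, array([181., 235.]), array([ 0.703, -0.31 ,  0.087])), (0.72, array([248., 195.]), array([ 0.487, -0.125,  0.087])), (0.63, array([199., 233.]), array([ 0.69 , -0.254,  0.087])), (0.59, array([154., 194.]), array([ 0.499, -0.462,  0.087]))]
```

View pics/held.png

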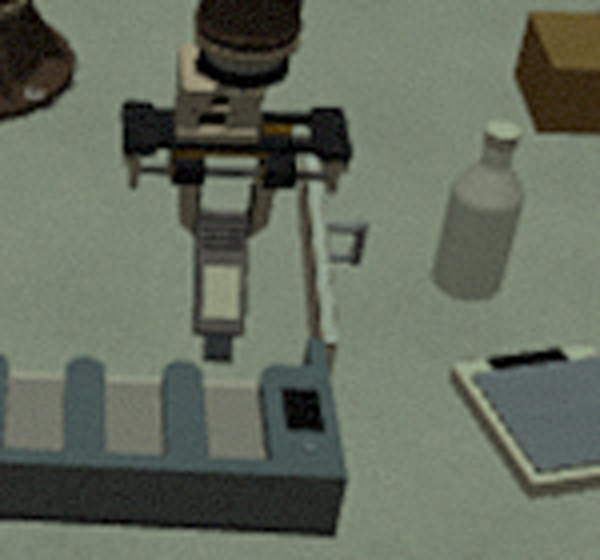

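```bash
python3 -m handwheel '[[0,0.1,1,0,0,0],[0,0,1,0,0,0],[0,0,0.9,0,0,0],[0,0,0.5,0,0,0],[0,0,0.25,0,0,0],[0,0,0,0,0,0],[0,0,0,0,0,0]]'|grep force
python3 go.py .5 .2515 .0175 -.0065
python3 -m handwheel '[[-0.4,0,0,0,0,0],[-0.4,0,0,0,0,0],[-0.4,0,0,0,0,0],[-0.4,0,0,0,0,0],[0,0,0,0,0,0],[0,0,0,0,0,0]]'|grep force
python3 go.py .5 .2515 .0175 -.0065
python3 -c "
from fit import *
T=cam('scene');im=T['image'][170:260,300:410,::-1];cv2.imwrite('pics/in1.png',cv2.resize(im,None,fx=6,fy=6,interpolation=2))"
```

```text
force: [-11.5, 1.1, 1.4]
gripper_force: 45.0
t 20.08 p [0.4223 0.251  0.0187] yaw -0.0056 tilt [-0.008 -0.002] F [-11.5   1.1   1.4] w 0.47 g 45.0
shift/20mm from here [-3.89  0.05  0.03] turn/4deg [-0.03 -0.11  0.01]
shift after turn [-3.89  0.05  0.06]
force: [-44.1, 2.2, 9.2]
gripper_force: 45.0
t 20.58 p [0.4399 0.2499 0.0157] yaw -0.0009 tilt [-0.033  -0.0067] F [-44.1   2.2   9.2] w 0.477 g 45.0
shift/20mm from here [-3.    0.08 -0.19] turn/4deg [-0.1  -0.47  0.08]
shift after turn [-3.    0.1  -0.09]
```

View pics/in1.png

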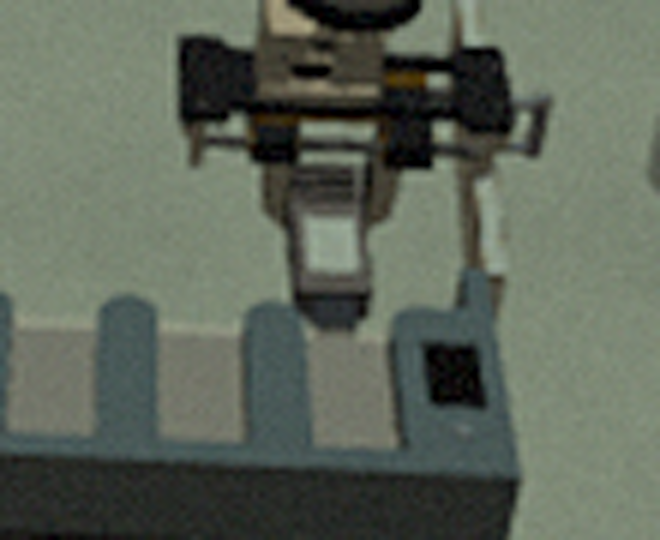

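Contact came early, with about 44 N in x, and in the picture the logger looks foreshortened (plug near pixel 330,310). I'll back off and check how it sits in the grip.

```bash
python3 -m handwheel '[[0.5,0,0,0,0,0],[0.5,0,0,0,0,0],[0.5,0,0,0,0,0],[0.5,0,0,0,0,0],[0,0,-0.5,0,0,0],[0,0,-0.5,0,0,0],[0,0,0,0,0,0],[0,0,0,0,0,0]]'|grep force
python3 go.py .425 .2515 .0385 -.0065
python3 -c "
from fit import *
T=cam('scene');a=T['image'][150:250,290:420,::-1]
T=cam('top');b=T['image'][150:250,140:270,::-1]
cv2.imwrite('pics/in2.png',cv2.resize(np.hstack([a,b]),None,fx=3,fy=3,interpolation=2))"
```

```text
force: [-0.7, 0.5, -2.2]
gripper_force: 45.0
t 21.3 p [0.4203 0.2529 0.041 ] yaw -0.0065 tilt [0.0029 0.0019] F [-0.7  0.5 -2.2] w 0.475 g 45.0
shift/20mm from here [-0.24 -0.07  0.13] turn/4deg [0.03 0.04 0.  ]
shift after turn [-0.24 -0.07  0.13]
```

View pics/in2.png

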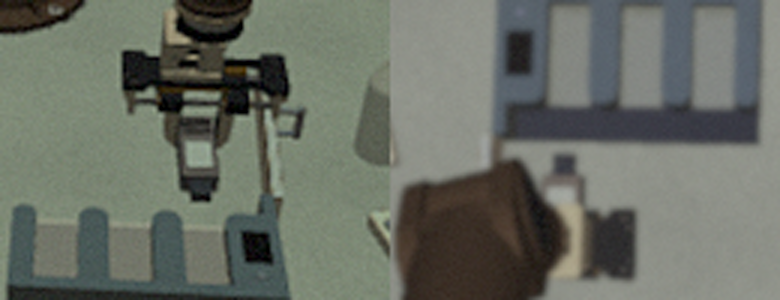

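```bash
cat > held.py <<'E'
from fit import *
def held(dsn=("scene","top"),show=None):
    o=observe(); M=R.from_rotvec(o["ee_rot"]).as_matrix(); G=o["position"]-.019*M[:,2]
    F=np.c_[-M[:,0],M[:,1],-M[:,2]]
    segs=sg((0,-.022,.028),(.055,-.022,.028),(.055,.022,.028),(0,.022,.028))+sg((.055,-.012,.02),(.079,-.012,.02),(.079,.012,.02),(.055,.012,.02))+sg((.055,-.022,.028),(.055,-.022,0),(.055,.022,0),(.055,.022,.028))
    ds=[cam(n) for n in dsn]
    def pt(q,P): # q: slide, pitch(nose up), yaw, dz
        return G+F@(R.from_euler("zy",[q[2],-q[1]]).as_matrix()@(np.array(P)-[-.05+q[0],q[4] if len(q)>4 else 0,.0264+q[3]]))
    gs=[grads(d,.8) for d in ds]
    def f(q):
        t=0
        for d,(gx,gy) in zip(ds,gs):
            for a,b in segs:
                uv=np.array([proj(d,pt(q,a+(b-a)*s)) for s in np.linspace(.05,.95,15)]).astype(np.float32)
                n=np.array([-(uv[-1]-uv[0])[1],(uv[-1]-uv[0])[0]]); L=np.hypot(*n); n/=max(L,1e-6)
                m=lambda g:cv2.remap(g,uv[None,:,0],uv[None,:,1],1)[0]
                t+=np.abs((m(gx)*n[0]+m(gy)*n[1]).mean(0)).sum()*L/50
        return -t
    return G,f,pt,segs,ds
E
python3 - <<'E'
from held import *
G,f,pt,segs,ds=held(("scene",))
res=sorted((f((s,p,0,0)),round(s,3),round(p,2)) for s in np.arange(-.04,.041,.004) for p in np.arange(-.5,.51,.05))
for r in res[:10]: print(r)
best=[]
for r in res[:4]:
    m=minimize(f,[r[1],r[2],0,0],method="Nelder-Mead",options=dict(initial_simplex=np.array([[r[1],r[2],0,0]]+[[r[1]+.004*(i==0),r[2]+.04*(i==1),.03*(i==2),.003*(i==3)] for i in range(4)]),maxiter=300)); best.append((m.fun,m.x.round(4).tolist()))
best.sort(); print(*best,sep="\n")
q=best[0][1]; print("front bottom",pt(q,(.055,0,0)).round(4),"rear bottom",pt(q,(-.055,0,0)).round(4),"tip",pt(q,(.079,0,.014)).round(4))
E
```

```text
(np.float32(-549.63245), np.float64(0.012), np.float64(-0.05))
(np.float32(-542.9647), np.float64(0.016), np.float64(-0.1))
(np.float32(-523.52435), np.float64(0.02), np.float64(-0.15))
(np.float32(-518.7594), np.float64(0.008), np.float64(-0.0))
(np.float32(-511.56036), np.float64(0.004), np.float64(-0.0))
(np.float32(-509.12842), np.float64(0.016), np.float64(-0.15))
(np.float32(-501.17902), np.float64(0.012), np.float64(-0.1))
(np.float32(-500.27924), np.float64(0.008), np.float64(-0.05))
(np.float32(-499.57712), np.float64(-0.0), np.float64(0.05))
(np.float32(-495.30692), np.float64(0.016), np.float64(-0.05))
(np.float64(-566.375732421875), [0.0091, -0.0159, -0.0129, 0.0011])
(np.float64(-566.0654296875), [0.0097, -0.0109, -0.0128, 0.0021])
(np.float64(-565.6942138671875), [0.0098, -0.0115, -0.0123, 0.0022])
(np.float64(-560.1586303710938), [0.0178, -0.017, -0.0012, 0.0086])
front bottom [0.5148 0.2506 0.0301] rear bottom [0.4048 0.2528 0.0318] tip [0.539  0.2502 0.0438]
```

```bash
python3 -m handwheel '[[0,-0.03,0.5,0,-0.2,-0.15],[0,0,0.45,0,0,0],[0,0,0,0,0,0],[0,0,0,0,0,0]]'|grep force
python3 go.py .43 .252 .022 -.0065
python3 -m handwheel '[[-0.4,0,0,0,0,0],[-0.4,0,0,0,0,0],[-0.4,0,0,0,0,0],[0,0,0,0,0,0],[0,0,0,0,0,0]]'|grep force
python3 go.py .45 .252 .022 -.0065
python3 - <<'E'
from held import *
G,f,pt,segs,ds=held(("scene",))
b=min((minimize(f,[.0095,p,0,.002],method="Nelder-Mead",options=dict(initial_simplex=np.array([[.0095,p,0,.002]]+[[.0095+.004*(i==0),p+.04*(i==1),.03*(i==2),.002+.003*(i==3)] for i in range(4)]),maxiter=300)) for p in(-.03,.0,.03)),key=lambda m:m.fun)
print(b.fun,b.x.round(4)); print("front bottom",pt(b.x,(.055,0,0)).round(4),"rear bottom",pt(b.x,(-.055,0,0)).round(4),"tip",pt(b.x,(.079,0,.014)).round(4))
E
```

```text
force: [0.8, 0.9, -1.7]
gripper_force: 45.0
t 21.78 p [0.4184 0.2512 0.0201] yaw 0.0037 tilt [ 0.0123 -0.0011] F [ 0.8  0.9 -1.7] w 0.475 g 45.0
shift/20mm from here [-0.58  0.04 -0.09] turn/4deg [-0.02  0.18  0.15]
shift after turn [-0.58  0.04 -0.1 ]
force: [-0.2, 0.2, -2.1]
gripper_force: 45.0
t 22.2 p [0.4438 0.2516 0.0212] yaw 0.0032 tilt [0.0148 0.0002] F [-0.2  0.2 -2.1] w 0.477 g 45.0
shift/20mm from here [-0.31  0.02 -0.03] turn/4deg [0.   0.21 0.14]
shift after turn [-0.31  0.02 -0.04]
-527.2991943359375 [ 0.0129 -0.0094 -0.0161 -0.0009]
front bottom [0.5357 0.2505 0.0152] rear bottom [0.4257 0.2519 0.0146] tip [0.5596 0.2502 0.0293]
```

```bash
python3 -m handwheel '[[-0.4,0,0,0,0,0],[-0.4,0,0,0,0,0],[-0.4,0,0,0,0,0],[0,0,0,0,0,0],[0,0,0,0,0,0]]'|grep force
python3 go.py .45 .252 .022 -.0065
python3 -m handwheel '[[0,0,0.1,0,0,0],[0,0,0.1,0,0,0],[0,0,0,0,0,0],[0,0,0,0,0,0]]'|grep force
python3 go.py
python3 -m handwheel '[[0,0,0.08,0,0,0],[0,0,0.07,0,0,0],[0,0,0,0,0,0],[0,0,0,0,0,0]]'|grep force
python3 go.py
```

```text
force: [-1.3, 0.1, -2.9]
gripper_force: 45.0
t 22.67 p [0.4675 0.2517 0.0214] yaw 0.0036 tilt [ 0.0144 -0.0001] F [-1.3  0.1 -2.9] w 0.477 g 45.0
shift/20mm from here [ 0.87  0.02 -0.04] turn/4deg [-0.    0.21  0.14]
shift after turn [ 0.87  0.01 -0.03]
force: [-1.6, 0.3, 2.8]
gripper_force: 45.0
t 23.0 p [0.4664 0.252  0.0174] yaw 0.0047 tilt [0.0135 0.0002] F [-1.6  0.3  2.8] w 0.475 g 45.0
force: [-3.1, 1.2, 3.5]
gripper_force: 45.0
t 23.33 p [0.4665 0.2521 0.0144] yaw 0.0046 tilt [0.0136 0.0003] F [-3.1  1.2  3.5] w 0.476 g 45.0
```

```bash
python3 -m handwheel '[[0,0,-0.1,0,0,0],[-0.25,0,0,0,0,0],[-0.25,0,0,0,0,0],[-0.25,0,0,0,0,0],[0,0,0,0,0,0],[0,0,0,0,0,0]]'|grep force
python3 go.py
python3 -m handwheel '[[-0.25,0,0,0,0,0],[-0.25,0,0,0,0,0],[0,0,0,0,0,0],[0,0,0,0,0,0]]'|grep force
python3 go.py
```

```text
force: [-0.5, -0.6, -2.3]
gripper_force: 45.0
t 23.83 p [0.4824 0.2516 0.0165] yaw 0.0036 tilt [ 0.0142 -0.0003] F [-0.5 -0.6 -2.3] w 0.474 g 45.0
force: [0.5, 0.1, -1.9]
gripper_force: 45.0
t 24.17 p [0.4923 0.2519 0.0168] yaw 0.0039 tilt [0.0143 0.    ] F [ 0.5  0.1 -1.9] w 0.478 g 45.0
```

```bash
python3 -m handwheel '[[-0.25,0,0,0,0,0],[-0.25,0,0,0,0,0],[0,0,0,0,0,0],[0,0,0,0,0,0]]'|grep force
python3 go.py
python3 -m handwheel '[[-0.3,0,0,0,0,0],[-0.3,0,0,0,0,0],[0,0,0,0,0,0],[0,0,0,0,0,0]]'|grep force
python3 go.py
```

```text
force: [0.0, -0.1, -2.3]
gripper_force: 45.0
t 24.5 p [0.5023 0.2519 0.0169] yaw 0.004 tilt [0.0143 0.    ] F [ 0.  -0.1 -2.3] w 0.479 g 45.0
force: [-0.8, -6.0, -3.8]
gripper_force: 45.0
t 24.83 p [0.5134 0.2499 0.0165] yaw 0.0021 tilt [ 0.0119 -0.0024] F [-0.8 -6.  -3.8] w 0.475 g 45.0
```

```bash
python3 -m handwheel '[[0,-0.1,0,0,0,0],[-0.25,0,0,0,0,0],[-0.25,0,0,0,0,0],[0,0,0,0,0,0],[0,0,0,0,0,0]]'|grep force
python3 go.py
python3 -m handwheel '[[-0.3,0,0,0,0,0],[-0.3,0,0,0,0,0],[0,0,0,0,0,0],[0,0,0,0,0,0]]'|grep force
python3 go.py
```

```text
force: [1.7, -3.4, -3.1]
gripper_force: 45.0
t 25.25 p [0.5251 0.2497 0.0174] yaw 0.0032 tilt [ 0.0156 -0.0001] F [ 1.7 -3.4 -3.1] w 0.477 g 45.0
force: [2.5, -5.0, -1.6]
gripper_force: 45.0
t 25.58 p [0.5366 0.2496 0.0174] yaw 0.0034 tilt [ 0.0151 -0.0004] F [ 2.5 -5.  -1.6] w 0.476 g 45.0
```

```bash
python3 -m handwheel '[[-0.3,-0.05,0,0,0,0],[-0.3,-0.05,0,0,0,0],[-0.3,0,0,0,0,0],[-0.2,0,0,0,0,0],[0,0,0,0,0,0],[0,0,0,0,0,0]]'|grep force
python3 go.py
```

```text
force: [-0.9, 0.9, -2.2]
gripper_force: 45.0
t 26.08 p [0.5581 0.2488 0.0177] yaw 0.0047 tilt [0.0144 0.0006] F [-0.9  0.9 -2.2] w 0.473 g 45.0
```

```bash
python3 -m handwheel '[[0,0,0,0,0,0],[0,0,0,0,0,0],[0,0,0,0,0,0]]' 0.63|grep force
python3 -m handwheel '[[0.5,0,0,0,0,0],[0.5,0,0,0,0,0],[0.5,0,0,0,0,0],[0.5,0,0,0,0,0],[0.5,0,0,0.0,0.2,0.15],[0,0,0,0,0,0]]' |grep force
python3 -m handwheel '[[0,0,0,0,0,0],[0,0,0,0,0,0],[0,0,0,0,0,0],[0,0,0,0,0,0],[0,0,0,0,0,0],[0,0,0,0,0,0],[0,0,0,0,0,0],[0,0,0,0,0,0]]' 0 |grep -A1 width
python3 go.py .5465 .2495 .018 -.0065
```

```text
force: [0.4, 0.3, 0.0]
gripper_force: 0.0
force: [-1.0, -0.0, -0.2]
gripper_force: 0.0
width: 0.101
gripper_force: 0.0
t 27.5 p [0.5079 0.248  0.0169] yaw -0.0063 tilt [-0. -0.] F [0.3 0.8 0.5] w 0.101 g 0.0
shift/20mm from here [-1.93  0.09 -0.05] turn/4deg [-0. -0.  0.]
shift after turn [-1.93  0.09 -0.05]
```

```bash
python3 -m handwheel '[[-0.4,0.09,0,0,0,0],[-0.4,0,0,0,0,0],[-0.3,0,0,0,0,0],[-0.3,0,0,0,0,0],[0,0,0,0,0,0]]' |grep force
python3 go.py
python3 -m handwheel '[[-0.2,0,0,0,0,0],[-0.2,0,0,0,0,0],[0,0,0,0,0,0],[0,0,0,0,0,0]]' |grep force
python3 go.py
python3 -m handwheel '[[-0.15,0,0,0,0,0],[-0.15,0,0,0,0,0],[0,0,0,0,0,0],[0,0,0,0,0,0]]' |grep force
python3 go.py
```

```text
force: [0.3, -0.1, 0.2]
gripper_force: 0.0
t 27.92 p [0.5378 0.2494 0.0171] yaw -0.0071 tilt [0.0016 0.    ] F [ 0.3 -0.1  0.2] w 0.001 g 0.0
force: [-0.4, 0.8, -1.5]
gripper_force: 0.0
t 28.25 p [0.5442 0.2495 0.017 ] yaw -0.0064 tilt [ 0.0004 -0.    ] F [-0.4  0.8 -1.5] w 0.004 g 0.0
force: [-12.3, -0.8, 7.5]
gripper_force: 6.1
t 28.58 p [0.5457 0.2496 0.0163] yaw -0.0052 tilt [-0.0076 -0.0006] F [-12.3  -0.8   7.5] w 0.003 g 6.1
```

```bash
python3 -m handwheel '[[0.5,0,0,0,0,0],[1,0,-0.5,0,0,0],[0.5,0,-1,0,0,0],[0,0,-1,0,0,0],[0,0,-1,0,0,0],[0,0,-1,0,0,0],[0,-0.5,-1,0,0,0],[0,0,-1,0,0,0]]' 0.63 |grep force
python3 go.py .566 -.281 .18 .126
python3 - <<'E'
from fit import *
T=cam('top')
L8=[(a+[0,0,.002],b+[0,0,.002]) for a,b in LOG]
for p in((.6285,-.3547,.124),(.6185,-.2753,.124)):print(fit(p,LOG,[T],ss=(1.5,1.0),st=(.004,.004,.01))[0].round(4))
print(fit((.611,.2495,-.0065),L8,[T],ss=(1.5,1.0),st=(.004,.004,.01))[0].round(4))
cv2.imwrite('pics/b2.png',cv2.resize(T['image'][130:230,140:410,::-1],None,fx=2.9,fy=2.9,interpolation=2))
E
```

```text
force: [0.2, 0.3, -0.4]
gripper_force: 0.0
t 29.25 p [0.5098 0.2381 0.1481] yaw -0.0075 tilt [ 0.0007 -0.0005] F [ 0.2  0.3 -0.4] w 0.533 g 0.0
shift/20mm from here [ -3.01 -25.94  -1.58] turn/4deg [-0.01  0.01 -1.91]
shift after turn [  0.47 -26.1   -1.59]
[ 0.6249 -0.3567  0.1215]
[ 0.6146 -0.2778  0.1265]
[0.6279 0.2504 0.0286]
```

View pics/b2.png

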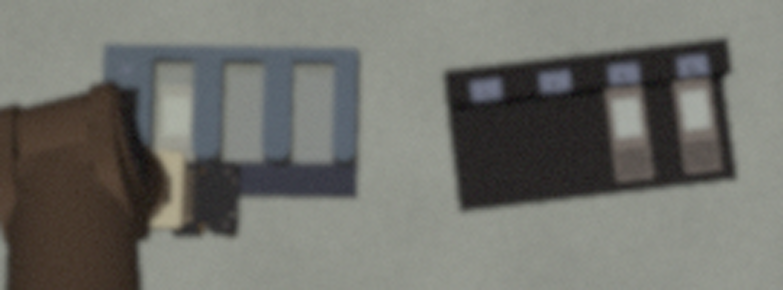

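```bash
python3 -m handwheel '[[0,0,-0.8,0,0,-1],[0,0,-0.8,0,0,-0.9],[0,-1,0,0,0,0],[0,-1,0,0,0,0],[0,-1,0,0,0,0],[0,-1,0,0,0,0],[0,-1,0,0,0,0],[0,-1,0,0,0,0]]' >/dev/null
python3 -m handwheel '[[0,-1,0,0,0,0],[0,-1,0,0,0,0],[0,-1,0,0,0,0],[0,-1,0,0,0,0],[0,-1,0,0,0,0],[0,-1,0,0,0,0],[0,-1,0,0,0,0],[0,-1,0,0,0,0]]' >/dev/null
python3 -m handwheel '[[0,-1,0,0,0,0],[0,-1,0,0,0,0],[0,-1,0,0,0,0],[0,-1,0,0,0,0],[0,-1,0,0,0,0],[0,-1,0,0,0,0],[0,-1,0,0,0,0],[0,-1,0,0,0,0]]' >/dev/null
python3 -m handwheel '[[0.2,-1,0,0,0,0],[0.1,-1,0,0,0,0],[0,-1,0,0,0,0],[0,-1,0,0,0,0],[0,0,0,0,0,0],[0,0,0,0,0,0]]' >/dev/null
python3 go.py .569 -.2814 .0115 .126
```

```text
t 31.8 p [ 0.5691 -0.2779  0.1788] yaw 0.1243 tilt [ 0.0002 -0.0006] F [ 0.4  0.3 -0.9] w 0.629 g 0.0
shift/20mm from here [ 0.03 -0.17  8.36] turn/4deg [-0.01  0.   -0.02]
shift after turn [ 0.03 -0.17  8.36]
```

```bash
python3 -m handwheel '[[0,-0.17,1,0,0,0],[0,0,1,0,0,0],[0,0,1,0,0,0],[0,0,1,0,0,0],[0,0,1,0,0,0],[0,0,1,0,0,0],[0,0,1,0,0,0],[0,0,0.7,0,0,0]]' |grep force
python3 -m handwheel '[[0,0,0.4,0,0,0],[0,0,0.2,0,0,0],[0,0,0,0,0,0],[0,0,0,0,0,0]]' |grep force
python3 go.py .569 -.2814 .0125 .126
python3 -m handwheel '[[0,0,0,0,0,0],[0,0,0,0,0,0],[0,0,0,0,0,0],[0,0,0,0,0,0],[0,0,0,0,0,0],[0,0,0,0,0,0]]' 0 58|grep force
python3 go.py .569 -.2814 .0125 .126
```

```text
force: [-0.4, 0.1, -1.0]
gripper_force: 0.0
force: [-0.0, 0.2, 0.1]
gripper_force: 0.0
t 32.8 p [ 0.5703 -0.2803  0.0137] yaw 0.1265 tilt [ 0.0009 -0.0003] F [-0.   0.2  0.1] w 0.631 g 0.0
shift/20mm from here [ 0.07 -0.05  0.06] turn/4deg [-0.01  0.01  0.01]
shift after turn [ 0.07 -0.05  0.06]
force: [-1.3, -0.2, 6.7]
gripper_force: 57.7
t 33.3 p [ 0.5702 -0.2807  0.0138] yaw 0.1263 tilt [ 0.0012 -0.0006] F [-1.3 -0.2  6.7] w 0.478 g 57.7
shift/20mm from here [ 0.07 -0.03  0.06] turn/4deg [-0.01  0.02  0.  ]
shift after turn [ 0.07 -0.03  0.06]
```

```bash
python3 -m handwheel '[[0.2,0,0,0,0,0],[0.2,0,0,0,0,0],[0.3,0,0,0,0,0],[0.3,0,0,0,0,0],[0.5,0,0,0,0,0],[0.5,0,0,0,0,0],[0.5,0,0,0,0,0],[0.5,0,0,0,0,0]]'|grep force
python3 go.py 
python3 -m handwheel '[[0.5,0,-0.2,0,0,0],[0.5,0,-0.5,0,0,0],[0.5,0,-1,0,0,0],[0.5,0,-1,0,0,0],[0.5,0,-1,0,0,0],[0.5,0,-0.5,0,0,0],[0,0,0,0,0,1],[0,0,0,0,0,0.9]]'|grep force
python3 -m handwheel '[[0,0.5,0,0,0,0],[0,1,0,0,0,0],[0,1,0,0,0,0],[0,1,0,0,0,0],[0,1,0,0,0,0],[0,1,0,0,0,0],[0,1,0,0,0,0],[0,1,0,0,0,0]]'|grep force
python3 go.py .425 .1698 .093 -.0065
```

```text
force: [2.3, -0.3, 4.6]
gripper_force: 57.7
t 33.97 p [ 0.5102 -0.288   0.0134] yaw 0.1265 tilt [ 0.0014 -0.0004] F [ 2.3 -0.3  4.6] w 0.471 g 57.7
force: [0.2, -0.2, -1.8]
gripper_force: 57.7
force: [0.7, -0.9, -2.7]
gripper_force: 57.7
t 35.3 p [ 0.4503 -0.1435  0.0965] yaw -0.0034 tilt [-0.0018  0.0007] F [ 0.7 -0.9 -2.7] w 0.476 g 57.7
shift/20mm from here [ 1.32 15.66  0.19] turn/4deg [ 0.01 -0.03  0.04]
shift after turn [ 1.37 15.66  0.18]
```

```bash
python3 -m handwheel '[[0.5,1,0,0,0,0],[0.5,1,0,0,0,0],[0.5,1,0,0,0,0],[0,1,0,0,0,0],[0,1,0,0,0,0],[0,1,0,0,0,0],[0,1,0,0,0,0],[0,1,0,0,0,0]]'|grep force
python3 -m handwheel '[[0,1,0,0,0,0],[0,1,0,0,0,0],[0,1,0,0,0,0],[0,1,0,0,0,0],[0,1,0,0,0,0],[0,1,0,0,0,0],[0,1,0,0,0,0],[0,0.4,0,0,0,0]]'|grep force
python3 -m handwheel '[[0,0,0,0,0,0],[0,0,0,0,0,0]]'|grep force
python3 go.py .425 .1698 .0215 -.0065
python3 - <<'E'
from held import *
G,f,pt,segs,ds=held(("scene",))
b=min((minimize(f,[s,p,0,0],method="Nelder-Mead",options=dict(initial_simplex=np.array([[s,p,0,0]]+[[s+.004*(i==0),p+.04*(i==1),.03*(i==2),.003*(i==3)] for i in range(4)]),maxiter=300)) for p in(-.03,.03) for s in(-.004,.002,.008)),key=lambda m:m.fun)
print(b.fun,b.x.round(4)); print("front bottom",pt(b.x,(.055,0,0)).round(4),"rear bottom",pt(b.x,(-.055,0,0)).round(4),"tip",pt(b.x,(.079,0,.014)).round(4))
E
```

```text
force: [0.5, 0.7, -1.9]
gripper_force: 57.7
force: [0.9, 0.1, -2.1]
gripper_force: 57.7
force: [0.2, -0.9, -2.0]
gripper_force: 57.7
t 36.8 p [0.4228 0.1623 0.0967] yaw -0.0044 tilt [-0.0009 -0.0008] F [ 0.2 -0.9 -2. ] w 0.471 g 57.7
shift/20mm from here [-0.11  0.38  3.76] turn/4deg [-0.01 -0.01  0.03]
shift after turn [-0.11  0.38  3.76]
-570.40478515625 [-0.0016 -0.0287 -0.0126  0.0005]
front bottom [0.5286 0.1605 0.0857] rear bottom [0.4186 0.1623 0.089 ] tip [0.553  0.1601 0.099 ]
```

```bash
python3 -m handwheel '[[0.5,0.18,0,0,-0.25,0],[0.4,0.18,0,0,0,0],[0,0,1,0,0,0],[0,0,1,0,0,0],[0,0,1,0,0,0],[0,0,0.5,0,0,0],[0,0,0.25,0,0,0],[0,0,0,0,0,0]]'|grep force
python3 go.py .45 .1694 .0215 -.0065
python3 -m handwheel '[[-0.4,0,0,0,0,0],[-0.4,0,0,0,0,0],[-0.4,0,0,0,0,0],[0,0,0,0,0,0],[0,0,0,0,0,0]]'|grep force
python3 go.py .45 .1694 .0215 -.0065
```

```text
force: [0.7, 0.5, -2.6]
gripper_force: 57.7
t 37.52 p [0.4065 0.1693 0.0213] yaw -0.0071 tilt [ 0.0158 -0.0011] F [ 0.7  0.5 -2.6] w 0.47 g 57.7
shift/20mm from here [-2.18  0.02  0.02] turn/4deg [-0.01  0.23 -0.01]
shift after turn [-2.18  0.02 -0.01]
force: [0.2, 0.1, -1.6]
gripper_force: 57.7
t 37.93 p [0.4321 0.1702 0.0227] yaw -0.0067 tilt [0.0188 0.0004] F [ 0.2  0.1 -1.6] w 0.477 g 57.7
shift/20mm from here [-0.89 -0.03  0.08] turn/4deg [ 0.01  0.27 -0.  ]
shift after turn [-0.89 -0.03  0.06]
```

```bash
python3 -m handwheel '[[-0.4,0,0,0,0,0],[-0.4,0,0,0,0,0],[-0.4,0,0,0,0,0],[-0.2,-0.03,0,0,0,0],[0,0,0,0,0,0],[0,0,0,0,0,0]]'|grep force
python3 go.py
python3 -m handwheel '[[0,0,0.15,0,0,0],[0,0,0.1,0,0,0],[0,0,0,0,0,0],[0,0,0,0,0,0]]'|grep force
python3 go.py
```

```text
force: [0.1, -0.3, -2.2]
gripper_force: 57.7
t 38.43 p [0.4591 0.169  0.0226] yaw -0.0067 tilt [ 0.0173 -0.0003] F [ 0.1 -0.3 -2.2] w 0.474 g 57.7
force: [0.4, 0.1, -1.9]
gripper_force: 57.7
t 38.77 p [0.4586 0.1692 0.0175] yaw -0.0061 tilt [ 0.0168 -0.0003] F [ 0.4  0.1 -1.9] w 0.471 g 57.7
```

```bash
python3 -m handwheel '[[-0.3,0,0,0,0,0],[-0.3,0,0,0,0,0],[0,0,0,0,0,0],[0,0,0,0,0,0]]'|grep force
python3 -m handwheel '[[-0.25,0,0,0,0,0],[-0.25,0,0,0,0,0],[0,0,0,0,0,0],[0,0,0,0,0,0]]'|grep force
python3 go.py
python3 -m handwheel '[[-0.25,0,0,0,0,0],[-0.25,0,0,0,0,0],[0,0,0,0,0,0],[0,0,0,0,0,0]]'|grep force
python3 go.py
```

```text
force: [-0.5, 1.3, -1.8]
gripper_force: 57.7
force: [-0.6, 0.5, -2.0]
gripper_force: 57.7
t 39.43 p [0.4815 0.1691 0.0182] yaw -0.0065 tilt [ 0.0178 -0.0001] F [-0.6  0.5 -2. ] w 0.473 g 57.7
force: [0.2, 1.4, -1.8]
gripper_force: 57.7
t 39.77 p [0.4916 0.1693 0.0184] yaw -0.006 tilt [0.0181 0.0002] F [ 0.2  1.4 -1.8] w 0.476 g 57.7
```

```bash
python3 -m handwheel '[[-0.3,0,0,0,0,0],[-0.3,0,0,0,0,0],[-0.3,0,0,0,0,0],[0,0,0,0,0,0],[0,0,0,0,0,0]]'|grep force
python3 go.py
python3 -m handwheel '[[-0.3,0,0,0,0,0],[-0.3,0,0,0,0,0],[-0.3,0,0,0,0,0],[0,0,0,0,0,0],[0,0,0,0,0,0]]'|grep force
python3 go.py
```

```text
force: [0.9, 2.6, -3.9]
gripper_force: 57.7
t 40.18 p [0.5102 0.1692 0.0187] yaw -0.0061 tilt [0.019  0.0002] F [ 0.9  2.6 -3.9] w 0.48 g 57.7
force: [2.7, 3.5, -3.8]
gripper_force: 57.6
t 40.6 p [0.5283 0.169  0.019 ] yaw -0.0062 tilt [0.0193 0.0001] F [ 2.7  3.5 -3.8] w 0.472 g 57.6
```

```bash
python3 -m handwheel '[[-0.3,0.03,0,0,0,0],[-0.3,0,0,0,0,0],[-0.3,0,0,0,0,0],[-0.3,0,0,0,0,0],[0,0,0,0,0,0],[0,0,0,0,0,0]]'|grep force
python3 go.py
python3 -m handwheel '[[0,0,0,0,0,0],[0,0,0,0,0,0],[0,0,0,0,0,0]]' 0.63|grep force
python3 -m handwheel '[[0.5,0,0,0,0,0],[0.5,0,0,0,0,0],[0.5,0,0,0,0,0],[0.5,0,0,0,0,0],[0.5,0,0,0,0.25,0],[0,0,0,0,0,0]]' |grep force
python3 -m handwheel '[[0,0,0,0,0,0],[0,0,0,0,0,0],[0,0,0,0,0,0],[0,0,0,0,0,0],[0,0,0,0,0,0],[0,0,0,0,0,0],[0,0,0,0,0,0],[0,0,0,0,0,0]]' 0 |grep -A1 width
python3 go.py .5465 .1694 .018 -.0065
```

```text
force: [2.3, 1.1, -4.9]
gripper_force: 57.7
t 41.1 p [0.5522 0.169  0.0194] yaw -0.0067 tilt [ 0.0191 -0.0003] F [ 2.3  1.1 -4.9] w 0.469 g 57.7
force: [0.1, 0.5, -0.2]
gripper_force: 0.0
force: [-0.3, -0.6, -1.5]
gripper_force: 0.0
width: 0.096
gripper_force: 0.0
t 42.52 p [0.5011 0.1696 0.0185] yaw -0.0062 tilt [0. 0.] F [-0.  -0.9  0.3] w 0.096 g 0.0
shift/20mm from here [-2.27  0.    0.02] turn/4deg [0. 0. 0.]
shift after turn [-2.27  0.01  0.02]
```

```bash
python3 -m handwheel '[[-0.4,0,0,0,0,0],[-0.4,0,0,0,0,0],[-0.4,0,0,0,0,0],[-0.4,0,0,0,0,0],[-0.3,0,0,0,0,0],[0,0,0,0,0,0]]' |grep force
python3 go.py
python3 -m handwheel '[[-0.2,0,0,0,0,0],[-0.2,0,0,0,0,0],[0,0,0,0,0,0],[0,0,0,0,0,0]]' |grep force
python3 go.py
python3 -m handwheel '[[-0.15,0,0,0,0,0],[0,0,0,0,0,0],[0,0,0,0,0,0]]' |grep force
python3 go.py
```

```text
force: [-0.5, 1.2, -0.2]
gripper_force: 0.0
t 43.02 p [0.5409 0.1691 0.0185] yaw -0.0068 tilt [ 0.0014 -0.0001] F [-0.5  1.2 -0.2] w 0.004 g 0.0
force: [-5.0, -0.6, 1.0]
gripper_force: 2.6
t 43.35 p [0.5451 0.1692 0.0179] yaw -0.0059 tilt [-0.0039 -0.0003] F [-5.  -0.6  1. ] w 0.008 g 2.6
force: [-14.7, -0.6, 9.1]
gripper_force: 7.0
t 43.6 p [0.5451 0.1693 0.0175] yaw -0.0055 tilt [-0.0093 -0.0003] F [-14.7  -0.6   9.1] w 0.003 g 7.0
```

```bash
python3 -m handwheel '[[0.5,0,0,0,0,0],[1,0,-0.5,0,0,0],[0.5,0,-1,0,0,0],[0,0,-1,0,0,0],[0,0,-1,0,0,0],[0,0,-1,0,0,0],[0,0,-1,0,0,-1],[0,0,-1,0,0,-0.9]]' 0.63 |grep force
python3 go.py .580 -.3601 .18 .126
python3 - <<'E'
from fit import *
T=cam('top')
print(fit((.6249,-.3567,.124),LOG,[T],ss=(1.5,1.0),st=(.004,.004,.01))[0].round(4))
E
```

```text
force: [-0.3, -0.1, -0.2]
gripper_force: 0.0
t 44.27 p [0.5101 0.1696 0.1496] yaw 0.1295 tilt [0.0009 0.    ] F [-0.3 -0.1 -0.2] w 0.538 g 0.0
shift/20mm from here [ -0.05 -26.71  -1.52] turn/4deg [-0.    0.01  0.05]
shift after turn [ -0.14 -26.71  -1.52]
[ 0.625  -0.3567  0.1251]
```

```bash
python3 -m handwheel '[[0,-1,-0.8,0,0,0],[0,-1,-0.7,0,0,0],[0,-1,0,0,0,0],[0,-1,0,0,0,0],[0,-1,0,0,0,0],[0,-1,0,0,0,0],[0,-1,0,0,0,0],[0,-1,0,0,0,0]]' >/dev/null
python3 -m handwheel '[[0,-1,0,0,0,0],[0,-1,0,0,0,0],[0,-1,0,0,0,0],[0,-1,0,0,0,0],[0,-1,0,0,0,0],[0,-1,0,0,0,0],[0,-1,0,0,0,0],[0,-1,0,0,0,0]]' >/dev/null
python3 -m handwheel '[[0,-1,0,0,0,0],[0,-1,0,0,0,0],[0,-1,0,0,0,0],[0,-1,0,0,0,0],[0,-1,0,0,0,0],[0,-1,0,0,0,0],[0,-1,0,0,0,0],[0,-1,0,0,0,0]]' >/dev/null
python3 -m handwheel '[[-0.1,-1,0,0,0,0],[0,-1,0,0,0,0],[0,-0.7,0,0,0,0],[0,0,0,0,0,0],[0,0,0,0,0,0]]' >/dev/null
python3 go.py .580 -.3601 .0135 .126
```

```text
t 46.73 p [ 0.579  -0.3605  0.1781] yaw 0.1247 tilt [-0.0001 -0.0002] F [-0.1  0.2 -0.2] w 0.634 g 0.0
shift/20mm from here [-0.05  0.02  8.23] turn/4deg [-0.   -0.   -0.02]
shift after turn [-0.05  0.02  8.23]
```

```bash
python3 -m handwheel '[[-0.05,0,1,0,0,0],[0,0,1,0,0,0],[0,0,1,0,0,0],[0,0,1,0,0,0],[0,0,1,0,0,0],[0,0,1,0,0,0],[0,0,1,0,0,0],[0,0,0.7,0,0,0]]' |grep force
python3 -m handwheel '[[0,0,0.4,0,0,0],[0,0,0.1,0,0,0],[0,0,0,0,0,0],[0,0,0,0,0,0]]' |grep force
python3 go.py .580 -.3601 .0135 .126
python3 -m handwheel '[[0,0,0,0,0,0],[0,0,0,0,0,0],[0,0,0,0,0,0],[0,0,0,0,0,0],[0,0,0,0,0,0],[0,0,0,0,0,0]]' 0 58|grep force
python3 go.py .580 -.3601 .0135 .126
```

```text
force: [-1.1, 0.5, -0.9]
gripper_force: 0.0
force: [0.7, -0.2, 0.4]
gripper_force: 0.0
t 47.73 p [ 0.581  -0.3601  0.0155] yaw 0.1265 tilt [ 0.0013 -0.0007] F [ 0.7 -0.2  0.4] w 0.632 g 0.0
shift/20mm from here [0.05 0.01 0.1 ] turn/4deg [-0.01  0.02  0.01]
shift after turn [0.05 0.01 0.1 ]
force: [-1.2, 0.3, 7.1]
gripper_force: 57.8
t 48.23 p [ 0.5807 -0.3604  0.0154] yaw 0.1263 tilt [ 0.0011 -0.0008] F [-1.2  0.3  7.1] w 0.474 g 57.8
shift/20mm from here [0.03 0.02 0.09] turn/4deg [-0.01  0.01  0.  ]
shift after turn [0.03 0.02 0.09]
```

```bash
python3 -m handwheel '[[0.2,0,0,0,0,0],[0.2,0,0,0,0,0],[0.3,0,0,0,0,0],[0.3,0,0,0,0,0],[0.5,0,0,0,0,0],[0.5,0,0,0,0,0],[0.5,0,0,0,0,0],[0.5,0,0,0,0,0]]'|grep force
python3 -m handwheel '[[0.5,0,-0.2,0,0,0],[0.5,0,-0.5,0,0,0],[0.5,0,-1,0,0,0],[0.5,0,-1,0,0,0],[0.5,0,-1,0,0,0],[0.5,0,-0.5,0,0,0],[0,0,0,0,0,1],[0,0,0,0,0,0.9]]'|grep force
python3 -m handwheel '[[0,0.5,0,0,0,0],[0,1,0,0,0,0],[0,1,0,0,0,0],[0,1,0,0,0,0],[0,1,0,0,0,0],[0,1,0,0,0,0],[0,1,0,0,0,0],[0,1,0,0,0,0]]'|grep force
python3 go.py .408 .0894 .097 -.0065
```

```text
force: [3.5, 0.5, 4.6]
gripper_force: 57.8
force: [0.8, -0.5, -2.8]
gripper_force: 57.8
force: [0.9, 0.4, -2.2]
gripper_force: 57.8
t 50.23 p [ 0.4609 -0.223   0.098 ] yaw -0.0034 tilt [-0.0017  0.0009] F [ 0.9  0.4 -2.2] w 0.471 g 57.8
shift/20mm from here [ 2.7  15.61  0.07] turn/4deg [ 0.01 -0.02  0.04]
shift after turn [ 2.75 15.6   0.05]
```

```bash
python3 -m handwheel '[[0.5,1,0,0,0,0],[0.5,1,0,0,0,0],[0.5,1,0,0,0,0],[0.5,1,0,0,0,0],[0.5,1,0,0,0,0],[0.2,1,0,0,0,0],[0,1,0,0,0,0],[0,1,0,0,0,0]]'|grep force
python3 -m handwheel '[[0,1,0,0,0,0],[0,1,0,0,0,0],[0,1,0,0,0,0],[0,1,0,0,0,0],[0,1,0,0,0,0],[0,1,0,0,0,0],[0,1,0,0,0,0],[0,0.6,0,0,0,0]]'|grep force
python3 -m handwheel '[[0,0,0,0,0,0],[0,0,0,0,0,0]]'|grep force
python3 go.py .408 .0894 .0235 -.0065
python3 - <<'E'
from held import *
G,f,pt,segs,ds=held(("scene",))
b=min((minimize(f,[s,p,0,0],method="Nelder-Mead",options=dict(initial_simplex=np.array([[s,p,0,0]]+[[s+.004*(i==0),p+.04*(i==1),.03*(i==2),.003*(i==3)] for i in range(4)]),maxiter=300)) for p in(-.03,.03) for s in(-.004,.002,.008)),key=lambda m:m.fun)
print(b.fun,b.x.round(4)); print("front bottom",pt(b.x,(.055,0,0)).round(4),"rear bottom",pt(b.x,(-.055,0,0)).round(4),"tip",pt(b.x,(.079,0,.014)).round(4))
E
```

```text
force: [0.9, 0.1, -2.3]
gripper_force: 57.8
force: [-0.0, -0.0, -1.7]
gripper_force: 57.8
force: [-0.5, -0.4, -1.6]
gripper_force: 57.8
t 51.73 p [0.409  0.0877 0.0982] yaw -0.0025 tilt [-0.0012 -0.0004] F [-0.5 -0.4 -1.6] w 0.476 g 57.8
shift/20mm from here [0.05 0.09 3.73] turn/4deg [-0.01 -0.02  0.06]
shift after turn [0.05 0.08 3.73]
-536.50341796875 [-0.0022 -0.0454 -0.0052  0.001 ]
front bottom [0.5148 0.0869 0.0848] rear bottom [0.4049 0.0877 0.0899] tip [0.5394 0.0867 0.0977]
```

```bash
python3 -m handwheel '[[0,0.08,1,0,-0.35,0.05],[0,0,1,0,0,0],[0,0,1,0,0,0],[0,0,0.5,0,0,0],[0,0,0.23,0,0,0],[0,0,0,0,0,0],[0,0,0,0,0,0]]'|grep force
python3 go.py .45 .0894 .0235 -.0065
python3 -m handwheel '[[-0.4,0,0,0,0,0],[-0.4,0,0,0,0,0],[-0.4,0,0,0,0,0],[-0.4,0,0,0,0,0],[0,0,0,0,0,0]]'|grep force
python3 -m handwheel '[[-0.4,0,0,0,0,0],[-0.4,0,0,0,0,0],[0,0,0,0,0,0],[0,0,0,0,0,0]]'|grep force
python3 go.py .463 .0894 .0195 -.0065
```

```text
force: [-0.0, 0.5, -1.3]
gripper_force: 57.8
t 52.37 p [0.4116 0.0882 0.0242] yaw -0.0106 tilt [ 0.0243 -0.0004] F [-0.   0.5 -1.3] w 0.474 g 57.8
shift/20mm from here [-1.92  0.08  0.08] turn/4deg [-0.    0.35 -0.06]
shift after turn [-1.92  0.07  0.03]
force: [0.7, -0.2, -2.4]
gripper_force: 57.8
force: [-0.3, -0.3, -1.9]
gripper_force: 57.8
t 53.12 p [0.46   0.0884 0.025 ] yaw -0.0098 tilt [ 0.0246 -0.0004] F [-0.3 -0.3 -1.9] w 0.478 g 57.8
shift/20mm from here [-0.14  0.05  0.28] turn/4deg [-0.    0.35 -0.05]
shift after turn [-0.15  0.05  0.27]
```

```bash
python3 -m handwheel '[[0,0.05,0.15,0,0,-0.05],[0,0,0.12,0,0,0],[0,0,0,0,0,0],[0,0,0,0,0,0]]'|grep force
python3 go.py
python3 -m handwheel '[[-0.3,0,0,0,0,0],[-0.3,0,0,0,0,0],[0,0,0,0,0,0],[0,0,0,0,0,0]]'|grep force
python3 -m handwheel '[[-0.25,0,0,0,0,0],[-0.25,0,0,0,0,0],[0,0,0,0,0,0],[0,0,0,0,0,0]]'|grep force
python3 go.py
```

```text
force: [-0.3, 0.2, -1.8]
gripper_force: 57.8
t 53.45 p [0.4592 0.0895 0.0195] yaw -0.0062 tilt [ 0.0237 -0.0003] F [-0.3  0.2 -1.8] w 0.478 g 57.8
force: [0.7, 0.3, -2.3]
gripper_force: 57.8
force: [1.0, 0.1, -5.0]
gripper_force: 57.8
t 54.12 p [0.4822 0.0893 0.0202] yaw -0.0063 tilt [ 0.0251 -0.0003] F [ 1.   0.1 -5. ] w 0.477 g 57.8
```

```bash
python3 -m handwheel '[[0,0,0.06,0,0.1,0],[-0.25,0,0,0,0,0],[-0.25,0,0,0,0,0],[0,0,0,0,0,0],[0,0,0,0,0,0]]'|grep force
python3 go.py
python3 -m handwheel '[[-0.3,0,0,0,0,0],[-0.3,0,0,0,0,0],[-0.3,0,0,0,0,0],[0,0,0,0,0,0],[0,0,0,0,0,0]]'|grep force
python3 go.py
```

```text
force: [0.0, 1.0, -2.3]
gripper_force: 57.8
t 54.53 p [0.4924 0.0893 0.0193] yaw -0.0063 tilt [ 0.0182 -0.0001] F [ 0.   1.  -2.3] w 0.476 g 57.8
force: [-0.7, 0.6, -1.9]
gripper_force: 57.8
t 54.95 p [0.5103 0.0892 0.0195] yaw -0.0063 tilt [ 0.0179 -0.0002] F [-0.7  0.6 -1.9] w 0.477 g 57.8
```

```bash
python3 -m handwheel '[[-0.3,0,0,0,0,0],[-0.3,0,0,0,0,0],[-0.3,0,0,0,0,0],[0,0,0,0,0,0],[0,0,0,0,0,0]]'|grep force
python3 -m handwheel '[[-0.3,0,0,0,0,0],[-0.3,0,0,0,0,0],[-0.3,0,0,0,0,0],[-0.3,0,0,0,0,0],[0,0,0,0,0,0],[0,0,0,0,0,0]]'|grep force
python3 go.py
python3 -m handwheel '[[0,0,0,0,0,0],[0,0,0,0,0,0],[0,0,0,0,0,0]]' 0.63|grep force
python3 -m handwheel '[[0.5,0,0,0,0,0],[0.5,0,0,0,0,0],[0.5,0,0,0,0,0],[0.5,0,0,0,0,0],[0.5,0,0,0,0.25,0],[0,0,0,0,0,0]]' |grep force
python3 -m handwheel '[[0,0,0,0,0,0],[0,0,0,0,0,0],[0,0,0,0,0,0],[0,0,0,0,0,0],[0,0,0,0,0,0],[0,0,0,0,0,0],[0,0,0,0,0,0],[0,0,0,0,0,0]]' 0 |grep -A1 width
python3 go.py .5455 .0894 .018 -.0065
```

```text
force: [-0.1, -0.3, -2.4]
gripper_force: 57.8
force: [0.5, -0.1, -2.6]
gripper_force: 57.8
t 55.87 p [0.5521 0.0889 0.0201] yaw -0.0062 tilt [ 0.0177 -0.0003] F [ 0.5 -0.1 -2.6] w 0.473 g 57.8
force: [-0.4, 1.0, 1.1]
gripper_force: 0.0
force: [-0.7, 0.6, -0.7]
gripper_force: 0.0
width: 0.099
gripper_force: 0.0
t 57.28 p [0.5017 0.0892 0.0193] yaw -0.0062 tilt [ 0.     -0.0001] F [ 0.5 -0.2 -0.9] w 0.099 g 0.0
shift/20mm from here [-2.19  0.02  0.07] turn/4deg [-0.  0.  0.]
shift after turn [-2.19  0.02  0.07]
```

```bash
python3 -m handwheel '[[-0.4,0,0,0,0,0],[-0.4,0,0,0,0,0],[-0.4,0,0,0,0,0],[-0.4,0,0,0,0,0],[-0.3,0,0,0,0,0],[0,0,0,0,0,0]]' |grep force
python3 -m handwheel '[[-0.2,0,0,0,0,0],[-0.2,0,0,0,0,0],[0,0,0,0,0,0],[0,0,0,0,0,0]]' |grep force
python3 go.py
python3 -m handwheel '[[-0.15,0,0,0,0,0],[0,0,0,0,0,0],[0,0,0,0,0,0]]' |grep force
python3 go.py
```

```text
force: [0.1, 0.4, 0.6]
gripper_force: 0.0
force: [-8.2, 0.9, 3.7]
gripper_force: 4.2
t 58.12 p [0.5445 0.0889 0.0186] yaw -0.0061 tilt [-0.0062  0.0001] F [-8.2  0.9  3.7] w 0.006 g 4.2
force: [-16.9, -0.3, 10.1]
gripper_force: 8.5
t 58.37 p [0.5445 0.0889 0.0182] yaw -0.006 tilt [-0.0115  0.0004] F [-16.9  -0.3  10.1] w 0.007 g 8.5
```

```bash
python3 -m handwheel '[[0.5,0,0,0,0,0],[1,0,-0.5,0,0,0],[1,0,-1,0,0,0],[1,0,-1,0,0,0],[1,0,-1,0,0,0],[1,0,-1,0,0,0],[1,0,-1,0,0,0],[0,0,-1,0,0,0]]' 0.5 |grep force
python3 go.py .366 .384 .18 -1.6027
python3 - <<'E'
from fit import *
a=cam('top')['image'][130:220,150:420,::-1]; b=cam('scene')['image'][180:270,160:430,::-1]
cv2.imwrite('pics/all.png',cv2.resize(np.vstack([a,b]),None,fx=2.9,fy=2.9,interpolation=2))
print([(round(r['score'],2),(np.array(r['point'])*[560,420]).round()) for r in place_of('logger0','top')])
print([(round(r['score'],2),(np.array(r['point'])*[560,420]).round(),unproj(cam('top'),*(np.array(r['point'])*[560,420]),.036).round(3)) for r in place_of('door_handle','top')[:2]])
E
```

```text
force: [-1.2, 0.4, 0.0]
gripper_force: 0.0
t 59.03 p [0.4165 0.0892 0.1495] yaw -0.0063 tilt [-0.0037  0.0004] F [-1.2  0.4  0. ] w 0.488 g 0.0
shift/20mm from here [ 2.62 14.72 -1.51] turn/4deg [-0.04 -0.05 22.87]
shift after turn [14.65 -2.99 -1.52]
[(0.86, array([316., 244.])), (0.67, array([422., 246.])), (0.65, array([248., 178.])), (0.62, array([201., 177.])), (0.55, array([122., 186.])), (0.54, array([226., 177.]))]
[(0.96, array([158., 248.]), array([0.365, 0.38 , 0.036]))]
```

View pics/all.png

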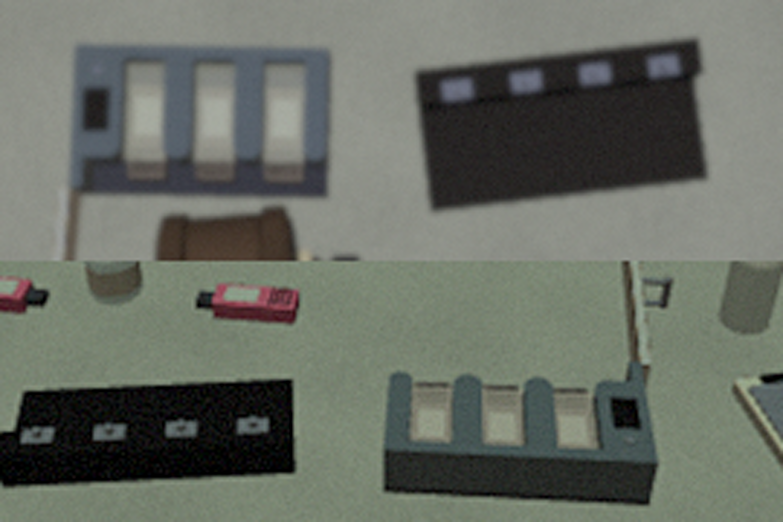

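All three loggers are seated evenly (about 20 mm of each rear shows) and the dock is empty. Now I close the door.

```bash
python3 -m handwheel '[[0,1,-0.75,0,0,0],[0,1,-0.75,0,0,0],[0,1,0,0,0,0],[0,1,0,0,0,0],[0,1,0,0,0,0],[0,1,0,0,0,0],[0,1,0,0,0,0],[0,1,0,0,0,0]]' 0.5 >/dev/null
python3 -m handwheel '[[0,0,0,0,0,1],[0,0,0,0,0,1],[0,0,0,0,0,1],[0,0,0,0,0,1],[0,0,0,0,0,1],[0,0,0,0,0,1],[0,0,0,0,0,1],[0,0,0,0,0,1]]' >/dev/null
python3 -m handwheel '[[0,0,0,0,0,1],[0,0,0,0,0,1],[0,0,0,0,0,1],[0,0,0,0,0,1],[0,0,0,0,0,1],[0,0,0,0,0,1],[0,0,0,0,0,1],[0,0,0,0,0,1]]' >/dev/null
python3 -m handwheel '[[0,0,0,0,0,1],[0,0,0,0,0,1],[0,0,0,0,0,1],[0,0,0,0,0,1],[0,0,0,0,0,1],[0,0,0,0,0,1],[0,0,0,0,0,0.87],[0,0,0,0,0,0]]' >/dev/null
python3 go.py .366 .384 .18 -1.603
```

```text
t 61.95 p [0.4217 0.2494 0.1782] yaw -1.606 tilt [-0.0004 -0.0022] F [ 0.4 -0.9  0. ] w 0.499 g 0.0
shift/20mm from here [ 6.63 -3.02 -0.1 ] turn/4deg [-0.    0.03 -0.04]
shift after turn [ 6.64 -3.   -0.09]
```

```bash
python3 -m handwheel '[[0.95,-0.43,0,0,0,0],[0.95,-0.43,0,0,0,0],[0.95,-0.43,0,0,0,0],[0.95,-0.43,0,0,0,0],[0.95,-0.43,0,0,0,0],[0.95,-0.43,0,0,0,0],[0.95,-0.43,0,0,0,0],[0,0,0,0,0,0]]' >/dev/null
python3 go.py .366 .384 .021 -1.603
python3 -m handwheel '[[0,0,1,0,0,0],[0,0,1,0,0,0],[0,0,1,0,0,0],[0,0,1,0,0,0],[0,0,1,0,0,0],[0,0,1,0,0,0],[0,0,1,0,0,0],[0,0,0.8,0,0,0]]' |grep force
python3 go.py .366 .384 .021 -1.603
python3 -m handwheel '[[0,0,0,0,0,0],[0,0,0,0,0,0],[0,0,0,0,0,0],[0,0,0,0,0,0],[0,0,0,0,0,0],[0,0,0,0,0,0],[0,0,0,0,0,0]]' 0 25 |grep -A1 width
python3 go.py
```

```text
t 62.62 p [0.3637 0.3886 0.178 ] yaw -1.5952 tilt [-0.0007 -0.0007] F [ 0.1  0.5 -0.4] w 0.498 g 0.0
shift/20mm from here [-0.22  0.13  7.85] turn/4deg [-0.01  0.01  0.11]
shift after turn [-0.23  0.12  7.85]
force: [-0.5, 0.2, 0.2]
gripper_force: 0.0
t 63.28 p [0.3658 0.3834 0.0212] yaw -1.6015 tilt [-0.0006 -0.0022] F [-0.5  0.2  0.2] w 0.499 g 0.0
shift/20mm from here [0.03 0.01 0.01] turn/4deg [-0.01  0.03  0.02]
shift after turn [0.03 0.01 0.01]
width: 0.11
gripper_force: 25.0
t 63.87 p [0.3652 0.3853 0.024 ] yaw -1.602 tilt [-0.0008  0.0013] F [-2.5  0.7  5.3] w 0.11 g 25.0
```

```bash
python3 -m handwheel '[[-0.32,-0.07,0,0,0,-0.5],[-0.63,-0.146,0,0,0,-1],[-0.63,-0.146,0,0,0,-1],[-0.63,-0.146,0,0,0,-1],[-0.63,-0.146,0,0,0,-1],[-0.63,-0.146,0,0,0,-1],[-0.63,-0.146,0,0,0,-1],[0,0,0,0,0,0]]' |grep force
python3 go.py
python3 -m handwheel '[[-0.63,-0.146,0,0,0,-1],[-0.63,-0.146,0,0,0,-1],[-0.63,-0.146,0,0,0,-1],[-0.63,-0.146,0,0,0,-1],[-0.63,-0.146,0,0,0,-1],[-0.63,-0.146,0,0,0,-1],[-0.63,-0.146,0,0,0,-1],[0,0,0,0,0,0]]' |grep force
python3 go.py
python3 -m handwheel '[[-0.63,-0.146,0,0,0,-1],[-0.63,-0.146,0,0,0,-1],[-0.63,-0.146,0,0,0,-1],[-0.63,-0.146,0,0,0,-1],[-0.63,-0.146,0,0,0,-1],[-0.63,-0.146,0,0,0,-1],[0,0,0,0,0,0],[0,0,0,0,0,0]]' |grep force
python3 go.py .4915 .1495 .021 -.0065
```

```text
force: [-7.0, -1.4, 10.1]
gripper_force: 25.0
t 64.53 p [0.3588 0.2985 0.0239] yaw -1.1463 tilt [-0.0031 -0.0006] F [-7.  -1.4 10.1] w 0.115 g 25.0
force: [-7.3, -6.0, 15.6]
gripper_force: 25.0
t 65.2 p [0.395  0.2153 0.0239] yaw -0.659 tilt [-0.0022 -0.0017] F [-7.3 -6.  15.6] w 0.115 g 25.0
force: [-4.6, -8.6, 11.0]
gripper_force: 25.0
t 65.87 p [0.4534 0.1654 0.0238] yaw -0.2441 tilt [-0.0014 -0.0021] F [-4.6 -8.6 11. ] w 0.11 g 25.0
shift/20mm from here [-2.04 -0.31  0.14] turn/4deg [-0.03 -0.02 -3.4 ]
shift after turn [-1.91 -0.78  0.14]
```

```bash
python3 -m handwheel '[[-0.63,-0.146,0,0,0,-1],[-0.63,-0.146,0,0,0,-1],[-0.63,-0.146,0,0,0,-1],[0,0,0,0,0,0],[0,0,0,0,0,0]]' |grep force
python3 go.py .4915 .1495 .021 -.0065
python3 -m handwheel '[[-0.25,-0.06,0,0,0,-0.4],[0,0,0,0,0,0],[0,0,0,0,0,0]]' |grep force
python3 go.py
python3 -m handwheel '[[-0.15,0,0,0,0,-0.1],[0,0,0,0,0,0],[0,0,0,0,0,0]]' |grep force
python3 go.py
```

```text
force: [-2.8, -8.3, 6.7]
gripper_force: 25.0
t 66.28 p [0.4897 0.1504 0.0237] yaw -0.0343 tilt [-0.0005 -0.0023] F [-2.8 -8.3  6.7] w 0.115 g 25.0
shift/20mm from here [-0.09 -0.04  0.13] turn/4deg [-0.03 -0.01 -0.4 ]
shift after turn [-0.09 -0.05  0.13]
force: [-2.7, -8.9, 5.9]
gripper_force: 25.0
t 66.53 p [0.4941 0.1492 0.0237] yaw -0.0061 tilt [-0.0008 -0.0026] F [-2.7 -8.9  5.9] w 0.118 g 25.0
force: [-10.5, -8.6, 14.2]
gripper_force: 25.0
t 66.78 p [0.4946 0.1491 0.0236] yaw 0.0012 tilt [-0.0052 -0.0029] F [-10.5  -8.6  14.2] w 0.115 g 25.0
```

```bash
python3 -m handwheel '[[0,0,0,0,0,0],[0,0,0,0,0,0],[0,0,0,0,0,0],[0,0,0,0,0,0]]' 0.5|grep force
python3 -m handwheel '[[0,0,-1,0,0,0],[0,0,-1,0,0,0],[0,0,-1,0,0,0],[0,0,-1,0,0,0],[0,0,-1,0,0,0],[0,0,-1,0,0,0],[0,0,-1,0,0,0],[0,0,-1,0,0,0]]'|grep force
python3 -m handwheel '[[0,-1,0,0,0,0],[0,-1,0,0,0,0],[0,-1,0,0,0,0],[0,-1,0,0,0,0],[0,-1,0,0,0,0],[0,-1,0,0,0,0],[0,-1,0,0,0,0],[0,0,0,0,0,0]]'|grep force
python3 -m handwheel '[[0,-1,0,0,0,0],[0,-1,0,0,0,0],[0,-1,0,0,0,0],[0,0,0,0,0,0],[0,0,0,0,0,0]]'|grep force
python3 go.py
python3 - <<'E'
from fit import *
a=cam('top')['image'][110:280,90:480,::-1]; b=cam('scene')['image'][150:270,90:480,::-1]
cv2.imwrite('pics/end.png',cv2.resize(np.vstack([a,b]),None,fx=2,fy=2,interpolation=2))
p=(.621,.184,-.0065)
for n in("top","scene"):
    d=cam(n); g=cv2.cvtColor(d["image"],cv2.COLOR_RGB2GRAY).astype(np.float32)
    for y0 in(-.12,0,.11):
        xs=np.arange(-.12,-.06,.001)
        pr=np.array([np.mean([cv2.getRectSubPix(g,(1,1),proj(d,to_world(p,(x,y,.064))[0]))[0,0] for y in np.arange(y0-.012,y0+.012,.003)]) for x in xs])
        print(n,y0,"inner edge",xs[np.argmin(np.gradient(pr))].round(4),"peak",xs[pr.argmax()].round(4))
E
```

```text
force: [-0.3, 1.0, -0.5]
gripper_force: 0.0
force: [-0.2, -0.2, -1.2]
gripper_force: 0.0
force: [0.4, -0.3, -0.4]
gripper_force: 0.0
force: [0.5, 0.6, -0.4]
gripper_force: 0.0
t 68.87 p [ 0.4981 -0.0486  0.1835] yaw 0.0009 tilt [ 0.0004 -0.0001] F [ 0.5  0.6 -0.4] w 0.501 g 0.0
top -0.12 inner edge -0.081 peak -0.086
top 0 inner edge -0.08 peak -0.087
top 0.11 inner edge -0.081 peak -0.087
scene -0.12 inner edge -0.079 peak -0.086
scene 0 inner edge -0.079 peak -0.088
scene 0.11 inner edge -0.082 peak -0.09
```

View pics/end.png

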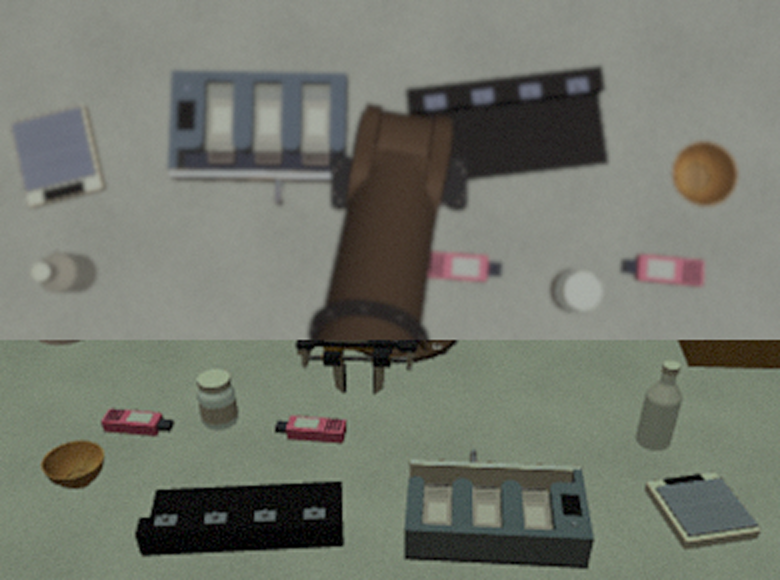

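The door is shut and parallel to the recorder's front, all three loggers are in their bays, and the bystanders stand where they were. Handing in.

```bash
python3 -c "
from cell import sign_off; print(sign_off())"
```

```text
the job is handed in; nothing more can be done
None
```

I handed the job in: in the final pictures all three loggers are in bays of their own, each pushed onto its back stop, the door is shut, and the scale, jar, bowl and bottle look unmoved; sign-off returned no verdict.

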